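# Slide a cover plate over the shelf edge, grip it and cover the staining trough

## Task

The staining trough on the bench has been left open: put its flat, dark metal cover plate on it. The plate lies flat on the white slotted shelf and cannot be picked up there, so slide it, clear of the jar, out over the shelf's front edge until one of its short ends sticks out about 4 to 5 cm, let go of it, then take hold of that end and lift it off. Lay it down on the trough's rim without dropping it, lined up and centred so that it closes the whole mouth, and leave the trough and everything else where they stand.

Things in the scene. Friction and masses are not known exactly. Their poses are not given: they have to be found in the camera images.
- cover_center (a point): centre (half-way up) of the flat dark-anodised aluminium cover plate, 170 x 60 x 4 mm, about 110 g (80 to 145 g), loose; own x along its length, y across its width, z up. It starts lying flat on the shelf behind the jar, its length roughly front to back (up to 0.3 rad askew). Friction against shelf and fingers is moderate and varies a little; pushed, it stops as soon as the push stops. It tips off the shelf if more than 85 mm of its length overhangs
- cover_end_a (a point): middle of the plate's short end on its own +x side, half-way up (85 mm from the centre); at the start this end is to the back of the shelf
- cover_end_b (a point): middle of the plate's short end on its own -x side (85 mm from the centre); at the start this end is to the front of the shelf. The plate is the same both ways round
- cover: the same plate's body; origin at the centre of its underside, axes as cover_center
- shelf_edge (a point): middle of the top of the front edge (towards the robot) of the white shelf; x points to the back of the shelf, y along the front edge to the left as the robot sees it, z up. The top is flat, 120 mm above the bench, 300 mm deep and 450 mm wide (narrow slots between its bars do not catch anything); the front and back rails are 18 mm deep, with open air below them but for legs near the corners. The shelf is fixed and stands up to about 0.08 rad askew
- shelf: the same white slotted shelf on four short legs; origin on the bench under its middle, 150 mm behind the front edge; axes as shelf_edge
- trough_rim (a point): centre of the open mouth, at the top of the rim, of the white plastic staining trough (slides stand in it, below the rim): 150 mm long (own x), 46 mm wide (own y), 55 mm high, walls 4 mm, mouth 142 x 38 mm. It stands loose on the bench (0.8 kg) to the left or to the right of the shelf, its length roughly fore and aft. The plate is 7 mm wider than it on each side and 10 mm longer at each end
- trough: the same trough; origin at the centre of its underside, axes as trough_rim
- tube_rack: red rack of sample tubes, 120 (own x) x 85 x 52 mm, 0.35 kg, loose on the shelf to one side of the plate; origin at the centre of its underside. Leave it alone
- sample_box: green lidded sample box, 120 (own x) x 85 x 50 mm, 0.3 kg, loose on the shelf to the other side of the plate; origin at the centre of its underside. Leave it alone
- jar: small round amber jar with a black cap and a paper label, 50 mm across, 50 mm high, 0.11 kg, loose near the front edge of the shelf, often right in front of the plate; origin at the centre of its underside. Leave it alone
- bottle: amber bottle with a blue cap, 76 mm across, 140 mm high, 0.5 kg, on the bench on the other side of the shelf from the trough; origin at the centre of its underside. Leave it alone
Things that resemble listed ones, but are neither listed nor needed, are in the scene too. What is shaped like the trough but blue is not meant. Of the things that look like the cover, the smaller one is meant.

How it is judged (in metres and radians):
On the way, in this order (a step that is already met when the one before it is completed fails the run):
1. the plate lies flat on the shelf, untouched, with a short end at least 25 mm out over the front edge (x of any of cover_end_a, cover_end_b in the frame of shelf_edge below -0.025 m and z of cover_center in the frame of shelf_edge between -0.004 and 0.006 m and angle between cover_center's own z axis and vertical below 0.05 rad and contact force between cover and shelf above 0.1 N and contact force between the fingers and cover below 0.05 N), for 0.2 s.
2. the plate is gripped and lifted clear of the shelf (height (world z) of cover_center above 0.15 m and contact force between the fingers and cover above 1 N and contact force between cover and shelf below 0.05 N), for 0.1 s.
At the end, for the whole second after the job is handed in: the plate lies flat, still and released on the rim, its centre within 11 mm lengthwise and 6 mm crosswise of the mouth centre, turned under 0.07 rad from it; trough, tube rack, sample box, jar and bottle stand upright within 20 mm of where they began (x of cover_center in the frame of trough_rim between -0.011 and 0.011 m and y of cover_center in the frame of trough_rim between -0.006 and 0.006 m and z of cover_center in the frame of trough_rim between -0.001 and 0.005 m and angle between the x axis of cover_center and the x axis of trough_rim, either way round below 0.07 rad and angle between each of cover_center, trough_rim's own z axis and vertical below 0.04 rad and linear speed of cover below 0.02 m/s and contact force between cover and trough above 0.2 N and distance of each of tube_rack, sample_box, jar, bottle, trough from where it was at the start of the episode below 0.02 m and angle between each of tube_rack, sample_box, jar, bottle's own z axis and vertical below 0.1 rad); the robot touches nothing.
It fails at once if the plate is dropped (falls faster than 0.6 m/s with the fingers off it) (linear speed of cover above 0.6 m/s and contact force between the fingers and cover below 0.05 N).
It fails at once if the tube rack or the sample box is shifted more than 20 mm or tipped (distance of any of tube_rack, sample_box from where it was at the start of the episode above 0.02 m or angle between any of tube_rack, sample_box's own z axis and vertical above 0.3 rad).
It fails at once if the jar is shifted more than 20 mm or tipped (distance of jar from where it was at the start of the episode above 0.02 m or angle between jar's own z axis and vertical above 0.3 rad).
It fails at once if the bottle is shifted more than 20 mm or tipped (distance of bottle from where it was at the start of the episode above 0.02 m or angle between bottle's own z axis and vertical above 0.3 rad).
It fails at once if the trough is shifted more than 20 mm or tipped (distance of trough from where it was at the start of the episode above 0.02 m or angle between trough's own z axis and vertical above 0.3 rad).
It also fails if it takes over 58 s, if anything falls off the work surface, if the arm or the gripper's body presses on something with over 40 N, if the wrist force passes 120 N, or if a joint passes its speed limit or range.

## Robot

A 6-joint arm with a two-finger parallel gripper is mounted at the origin on the work surface. World frame = base frame: x ahead of the robot, y to its left, z up, the work surface at z = 0. Lengths are in mm, angles in rad, forces in N, time in s.
With the tool pointing down it reaches from about 300 to 950 mm from the base axis. Payload 3.1 kg.
Tool frame: the origin (TCP) lies midway between the tips of the shut fingers; the grasp point (between the pads) lies 19 mm behind it; z points along the fingers, y is the direction in which the jaws open and shut (so a half turn about z gives the same grasp; the last joint's range is limited). The gripper opens to 85 mm and grips with 20 to 120 N. Pads are 22 mm wide; open, the fingers measure 114 mm over their backs; the gripper's body (76 mm by 85 mm) begins 54 mm behind the grasp point. The pads swing forward as they close: fully open they stand 13 mm farther back than shut.
Start: joints at [1.123, 0.308, 1.634, -0, 1.2, -0.07], TCP at [230.574, 580.92, 231.272] pointing down, gripper open.
Joint ranges: [-3.06, 3.06], [-0.79, 1.96], [0.05, 2.63], [-1.19, 4.34], [0.05, 2.64], [-2.94, 2.94]. Speed limits (rad/s): [2.79, 2.79, 3.14, 3.14, 3.14, 3.14].

## Interface

Orientations are given as a rotation vector (axis times angle).
In Python, from bench import bot, vision gives the robot as it stands.
- The arm moves only by the tool servo_tool, never from a script. Its argument "motion" is a list of rows, each an object of numbers: "wx", "wy", "wz": the turn, a rotation vector about the tool's x, y, z in units of 6 degrees (1.0 is 6 degrees); "tx", "ty", "tz": the shift along the tool's x, y, z in units of 60 mm (1.0 is 60 mm); "gripper": the closure, from -1 (fully open) to 1 (shut), so that 0 is half open. A call has 1 to 12 rows; each row shifts and turns the commanded pose from where the row before left it, along the tool's axes as they then stand; what a row does not reach is not made up. A row lasts 1/8 s, in which the tool goes at most 62.5 mm and 10.7 degrees, less where a joint would pass 70% of its speed; a pose out of reach is approached as far as the arm can. A call is refused whole if a number of a shift passes 1 or a number of a turn 1, either way. A call with a gripper value outside its range is refused whole. The fingers move at their own pace and stop on an object; the grip force is fixed at half the most. Time passes only in rows, so rows that do not move let the fingers close. It gives the time, the measured TCP pose, the force and the opening at its end, in the units of the state.
- bot.observe(): the state, without advancing time (a new reading comes with each control period).
- vision.camera(name): name is "scene" or "top" or "wrist"; returns a dict with "image" (480x640x3 uint8, blue, green, red), "fov_y" (degrees; the focal length in pixels is half the picture's height over the tangent of half this angle, whatever the lens; pixels are square), "cx", "cy" (the principal point, pixels), "rvec" (rotation vector, rad) and "tvec" (3), from world to camera coordinates, as OpenCV has them; the wrist camera has in their place "T_tool_cam" (4x4, takes a point from camera to tool coordinates, whose origin is the TCP and whose axes are the flange's). Camera axes: x right, y down, z forward; pixel columns grow to the right and rows downward; lengths in mm; the calibration is good to about 2 mm. A picture is of the moment at which its call begins: read the wrist's pose just before it. There is no depth.
- bot.hand_in(): hands the job in, once; it reports no verdict.
The state is a dict: "time_s": time; "joint_pos": joint angles; "dq": joint speeds; "tau": joint torques, N m; "eef_pos": TCP position; "tcp_rot": TCP orientation; "force": force on the tool from outside, world axes, zero at the start; "wrist_torque": the same for the moment, N m; "width": opening from 0.0 (shut) to 1.0 (fully open).
Only numpy, scipy, OpenCV 4.12 (cv2) and the standard library are available. Lean on these libraries where they do the work, as an engineer would, in place of code of your own. Each camera call takes 0.05 s, during which the arm holds its last target. There are 200 camera calls.

## Working session

There is one attempt and no reset: what is moved stays moved. The work goes in short steps, Python scripts to look and compute and a tool call to move; the robot and the scene stay as the last step left them, time stands still between calls to the robot, and variables do not carry over. Pictures are saved under pics/ and viewed, about 8 in all and at most 12, crops included, and the job is handed in when it is done.

Besides the shell and the picture viewer there is one more tool, called after ">>>" as name([rows], argument=value, ...), one row to a line, values as JSON. servo_tool: Moves the arm, as the interface text tells. Its arguments: {"type":"object","properties":{"motion":{"type":"array","items":{"type":"object","properties":{"wx":{"type":"number"},"wy":{"type":"number"},"wz":{"type":"number"},"tx":{"type":"number"},"ty":{"type":"number"},"tz":{"type":"number"},"gripper":{"type":"number"}}}}},"required":["motion"]}

```bash
ls; mkdir -p pics
python3 - <<'E'
from bench import bot, vision
import cv2, pickle
s=bot.observe(); print(s)
d={}
for n in("top","scene"):
    c=vision.camera(n); d[n]=c; cv2.imwrite(f"pics/{n}0.png",c["image"])
    print(n,{k:v for k,v in c.items() if k!="image"})
pickle.dump(d,open("c0.pkl","wb"))
E
```

```text
pics
{'time_s': 0.0, 'joint_pos': array([ 1.12330163e+00,  3.09011579e-01,  1.63519524e+00, -3.92349342e-06,
        1.19970529e+00, -6.96934432e-02]), 'dq': array([-5.05223703e-04, -1.09609676e-03,  1.95381873e-03, -2.32615661e-04,
       -3.66826881e-04, -2.59900081e-05]), 'tau': array([ 1.27081139e-04, -4.15249264e+01, -2.76667929e+01, -2.78375719e-04,
        1.00994573e-02, -4.30946977e-05]), 'eef_pos': array([230.21204742, 580.16645582, 230.03885138]), 'tcp_rot': array([-0.58981244, -3.08512707,  0.00352305]), 'force': array([-0.49261131,  0.56396623, -0.39256007]), 'wrist_torque': array([-0.0653677 , -0.00464557, -0.00327933]), 'width': 1.000569002540041}
top {'fov_y': 45.06664912735148, 'cx': 313.417655930461, 'cy': 234.5683912751902, 'rvec': array([ 2.16457133, -2.15141177,  0.15443449]), 'tvec': array([  74.81364307,  536.04268203, 1719.21129665])}
scene {'fov_y': 57.183713183311724, 'cx': 325.71821168111575, 'cy': 239.8739494749992, 'rvec': array([ 0.90997284,  2.48694693, -1.12667318]), 'tvec': array([ 332.054159  , -218.88276621, 1446.38533998])}
```

View pics/top0.png

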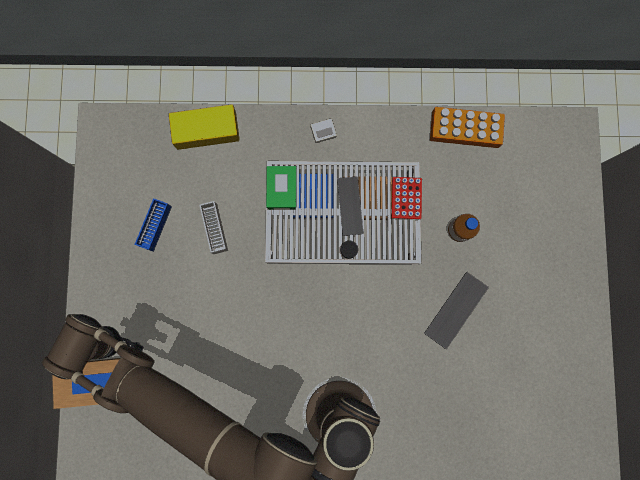

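View pics/scene0.png

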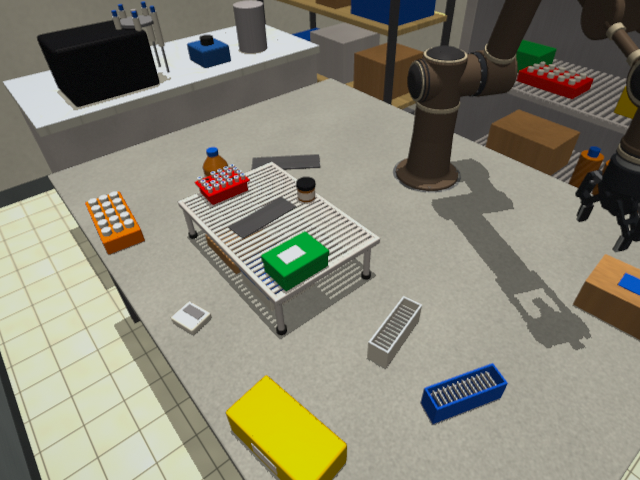

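The top view shows the plate at (350,206), the jar just in front of it at (348,249), the white trough at (213,227), the green box on the left, the red rack on the right, and the shelf's front edge at row ~262. The scene view agrees.

```bash
cat > h.py <<'E'
import numpy as np, cv2
from scipy.spatial.transform import Rotation as R
def K(c):
    f=240/np.tan(np.radians(c["fov_y"]/2)); return np.array([[f,0,c["cx"]],[0,f,c["cy"]],[0,0,1.]])
def pose(c,s=None):
    "camera->world R, origin"
    if "rvec" in c:
        r=R.from_rotvec(c["rvec"]).as_matrix().T; return r,-r@c["tvec"]
    t=R.from_rotvec(s["tcp_rot"]).as_matrix(); T=np.array(c["T_tool_cam"])
    return t@T[:3,:3], t@T[:3,3]+s["eef_pos"]
def plane(c,px,z,s=None):
    r,o=pose(c,s); px=np.atleast_2d(np.asarray(px,float))
    d=np.c_[px,np.ones(len(px))]@np.linalg.inv(K(c)).T@r.T
    return o+d*((z-o[2])/d[:,2])[:,None]
def proj(c,P,s=None):
    r,o=pose(c,s); q=(np.atleast_2d(P)-o)@r@K(c).T; return q[:,:2]/q[:,2:]
def rect(P):
    "centre, (long,short), yaw of long axis from world points"
    (c,wh,a)=cv2.minAreaRect(P[:,:2].astype(np.float32)); a=np.radians(a)
    if wh[0]<wh[1]: wh=wh[::-1]; a+=np.pi/2
    a=(a+np.pi/2)%np.pi-np.pi/2
    return np.round(c,1),np.round(wh,1),round(a,3)
def blobs(m,amin=60):
    cs,_=cv2.findContours(m.astype(np.uint8),cv2.RETR_EXTERNAL,cv2.CHAIN_APPROX_NONE)
    return [k.reshape(-1,2) for k in sorted(cs,key=cv2.contourArea,reverse=True) if cv2.contourArea(k)>amin]
E
python3 - <<'E'
from h import *; import pickle
c=pickle.load(open("c0.pkl","rb"))["top"]; im=c["image"].astype(int)
print("cam",pose(c)[1])
hsv=cv2.cvtColor(c["image"],cv2.COLOR_BGR2HSV)
for p in[(350,206),(348,249),(213,227),(350,262),(457,310),(205,227),(300,230)]: print(p,im[p[1],p[0]],hsv[p[1],p[0]])
H,S,V=cv2.split(hsv); 
def roi(m,x0,y0,x1,y1):
    o=np.zeros_like(m); o[y0:y1,x0:x1]=m[y0:y1,x0:x1]; return o
pl=roi((V<105)&(S<60),325,168,372,262)
pl=cv2.morphologyEx(pl.astype(np.uint8),cv2.MORPH_OPEN,np.ones((5,5)))
for b in blobs(pl): print("dark",b.min(0),b.max(0),rect(plane(c,b,124)))
sh=roi((V>170)&(S<40),255,150,430,272)
sh=cv2.morphologyEx(sh.astype(np.uint8),cv2.MORPH_CLOSE,np.ones((9,9)))
for b in blobs(sh,500): print("shelf",rect(plane(c,b,120)))
tr=roi((V>170)&(S<40),190,190,240,265)
for b in blobs(tr,20): print("trough",b.min(0),b.max(0),rect(plane(c,b,55)))
for n,m,z in(("green",(H>45)&(H<75)&(S>150),170),("red",((H<6)|(H>174))&(S>150),172)):
    for b in blobs(roi(m,255,150,430,272),300): print(n,rect(plane(c,b,z)))
print("bottle",plane(c,[(473,224)],140),plane(c,[(348,249)],170))
big=cv2.resize(c["image"][150:275,180:440],None,fx=3,fy=3,interpolation=cv2.INTER_CUBIC); cv2.imwrite("pics/z.png",big)
E
```

```text
cam [ 304.35040572   96.18661424 1773.90678629]
(350, 206) [81 82 80] [75  6 82]
(348, 249) [45 44 42] [100  17  45]
(213, 227) [84 91 90] [34 20 91]
(350, 262) [167 170 168] [ 50   5 170]
(457, 310) [78 79 80] [15  6 80]
(205, 227) [173 168 165] [109  12 173]
(300, 230) [67 66 69] [170  11  69]
dark [337 177] [362 235] (array([608.9, -23.8]), array([170.2,  67.1]), np.float64(0.11))
dark [340 241] [357 257] (array([482.7, -21.9]), array([49. , 46.2]), np.float64(-1.564))
shelf (array([592.8,  -6.8]), array([446.3, 294.7]), np.float64(-1.564))
green (array([652.9, 172. ]), array([121.2,  79.5]), np.float64(0.01))
red (array([ 624.9, -182.5]), array([118.3,  84.2]), np.float64(-0.041))
bottle [[ 555.29736936 -377.95221864  140.        ]] [[477.67493018 -17.2166154  170.        ]]
```

View pics/z.png

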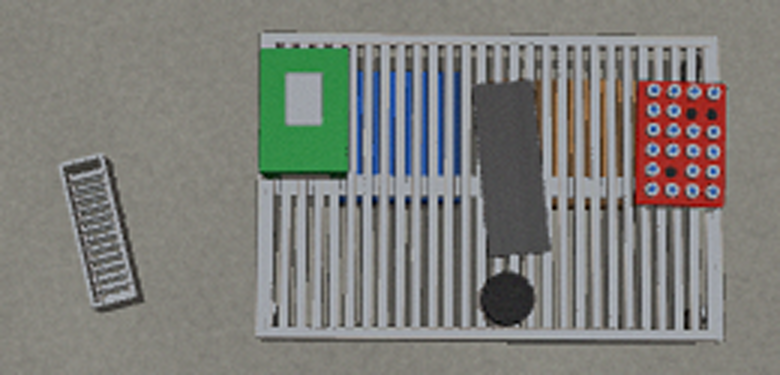

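The zoomed view confirms the layout: the jar (~19 mm ahead of the plate) blocks a straight slide. I'll grip the plate across its width near the back and drag it round the left side of the jar. First I'll pass over the trough and take a wrist picture of it.

```bash
cat >> h.py <<'E'
def goto(s,p,Rt):
    "units of travel in the tool's frame: shift/60, rotvec/6deg; total"
    r0=R.from_rotvec(s["tcp_rot"]); t=r0.inv().apply(np.asarray(p,float)-s["eef_pos"])/60
    w=np.degrees((r0.inv()*R.from_matrix(Rt)).as_rotvec())/6
    return np.round(t,2),np.round(w,2)
def down(yaw):
    "tool down, tool y horizontal at yaw+90deg, x at yaw or yaw+pi"
    x=np.array([np.cos(yaw),np.sin(yaw),0]);z=np.array([0,0,-1.]);return np.c_[x,np.cross(z,x),z]
E
python3 - <<'E'
from h import *; from bench import bot,vision; import pickle
c=pickle.load(open("c0.pkl","rb"))["top"]
print("trough ends(px guess)",plane(c,[(201+2,203),(226,250),(208,203),(218,252)],55))
s=bot.observe(); print(np.round(R.from_rotvec(s["tcp_rot"]).as_matrix(),3))
tr=plane(c,[(214,227)],55)[0]; print(tr)
for yaw in(.11,.11+np.pi): 
    print(goto(s,[tr[0]-40,tr[1],300],down(yaw)))
w=vision.camera("wrist"); print(np.round(w["T_tool_cam"],3),w["fov_y"])
E
```

```text
trough ends(px guess) [[626.60559245 411.53169013  55.        ]
 [484.71558507 338.74799971  55.        ]
 [626.71780458 396.49590739  55.        ]
 [478.56883278 362.40061778  55.        ]]
[[-0.929  0.369 -0.001]
 [ 0.369  0.929 -0.002]
 [ 0.    -0.002 -1.   ]]
[553.76854392 376.40511706  55.        ]
(array([-5.65, -1.42, -1.16]), array([-1.000e-02,  3.000e-02,  2.534e+01]))
(array([-5.65, -1.42, -1.16]), array([-0.02, -0.01, -4.66]))
[[-1.00000e-03 -9.62000e-01 -2.74000e-01  6.83680e+01]
 [ 1.00000e+00 -1.00000e-03 -1.00000e-03 -1.05100e+00]
 [ 0.00000e+00 -2.74000e-01  9.62000e-01 -1.43266e+02]
 [ 0.00000e+00  0.00000e+00  0.00000e+00  1.00000e+00]] 68.6658259850915
```

>>> servo_tool([
  {"tx": -0.94,"ty": -0.24,"tz": -0.2,"gripper": -1},
  {"tx": -0.94,"ty": -0.24,"tz": -0.2,"gripper": -1},
  {"tx": -0.94,"ty": -0.24,"tz": -0.2,"gripper": -1},
  {"tx": -0.94,"ty": -0.24,"tz": -0.2,"gripper": -1},
  {"tx": -0.94,"ty": -0.24,"tz": -0.2,"gripper": -1},
  {"tx": -0.94,"ty": -0.24,"tz": -0.2,"gripper": -1},
  {"wz": -1,"gripper": -1},
  {"wz": -1,"gripper": -1},
  {"wz": -1,"gripper": -1},
  {"wz": -1,"gripper": -1},
  {"wz": -0.66,"gripper": -1},
  {"gripper": -1},
])

```text
schema error: expected keys wx, wy, wz, tx, ty, tz, gripper
```

```bash
cat >> h.py <<'E'
def snap(name):
    from bench import bot,vision; import pickle,json
    s=bot.observe(); c=vision.camera("wrist"); cv2.imwrite(f"pics/{name}.png",c["image"]); pickle.dump((s,c),open(name+".pkl","wb"))
    log(s); return s,c
def log(s):
    open("fk.txt","a").write(" ".join(map(str,[*s["joint_pos"],*s["eef_pos"],*s["tcp_rot"]]))+"\n")
E
python3 - <<'E'
from h import *; import pickle
from bench import bot
s,c=snap("w1"); print(s["time_s"],s["eef_pos"],s["tcp_rot"],s["joint_pos"])
E
```

```text
0.15 [230.28869901 580.34785234 230.31018475] [-5.89840371e-01 -3.08524164e+00  2.70079195e-03] [ 1.12330609e+00  3.08818607e-01  1.63487782e+00  1.84445996e-05
  1.19967955e+00 -6.96933513e-02]
```

View pics/w1.png

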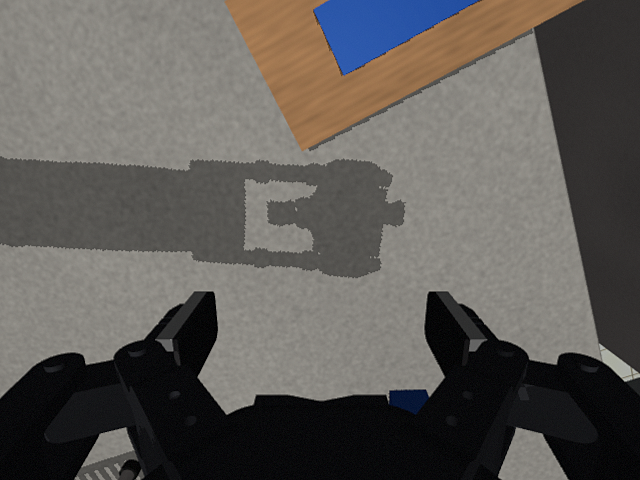

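The wrist picture (still at the start pose, as the call was refused) shows the fingertips at rows 290–350. I'll send full rows this time.

Run:
```python
from h import *; from bench import bot
print(goto(bot.observe(),[585,376,300],down(.11+np.pi)))
```

```text
(array([-6.75, -0.99, -1.16]), array([-0.01, -0.  , -4.66]))
```

>>> servo_tool([
  {"tx": -0.96,"ty": -0.14,"tz": -0.17,"wx": 0,"wy": 0,"wz": 0,"gripper": -1},
  {"tx": -0.96,"ty": -0.14,"tz": -0.17,"wx": 0,"wy": 0,"wz": 0,"gripper": -1},
  {"tx": -0.96,"ty": -0.14,"tz": -0.17,"wx": 0,"wy": 0,"wz": 0,"gripper": -1},
  {"tx": -0.96,"ty": -0.14,"tz": -0.17,"wx": 0,"wy": 0,"wz": 0,"gripper": -1},
  {"tx": -0.96,"ty": -0.14,"tz": -0.17,"wx": 0,"wy": 0,"wz": 0,"gripper": -1},
  {"tx": -0.96,"ty": -0.14,"tz": -0.17,"wx": 0,"wy": 0,"wz": 0,"gripper": -1},
  {"tx": -0.96,"ty": -0.14,"tz": -0.17,"wx": 0,"wy": 0,"wz": -0.66,"gripper": -1},
  {"tx": 0,"ty": 0,"tz": 0,"wx": 0,"wy": 0,"wz": -1,"gripper": -1},
  {"tx": 0,"ty": 0,"tz": 0,"wx": 0,"wy": 0,"wz": -1,"gripper": -1},
  {"tx": 0,"ty": 0,"tz": 0,"wx": 0,"wy": 0,"wz": -1,"gripper": -1},
  {"tx": 0,"ty": 0,"tz": 0,"wx": 0,"wy": 0,"wz": -1,"gripper": -1},
  {"tx": 0,"ty": 0,"tz": 0,"wx": 0,"wy": 0,"wz": 0,"gripper": -1},
])

```text
time_s: 1.7
eef_pos: [583.5, 377.4, 302.2]
tcp_rot: [0.171, -3.136, 0.001]
force: [-0.4, 0.1, 0.4]
width: 1.001
```

Run:
```python
from h import *
s,c=snap("w2"); print(s["time_s"],s["eef_pos"],s["tcp_rot"],s["joint_pos"])
hsv=cv2.cvtColor(c["image"],cv2.COLOR_BGR2HSV);H,S,V=cv2.split(hsv)
print(np.round(proj(c,[[554,376,55]],s)))
```

```text
1.7 [583.48209149 377.41130181 302.21916969] [ 1.70988446e-01 -3.13620310e+00  5.48826479e-04] [ 5.11496751e-01  3.93882287e-01  1.37576978e+00  9.48851309e-06
  1.37275145e+00 -1.16823529e+00]
[[324. 172.]]
```

View pics/w2.png

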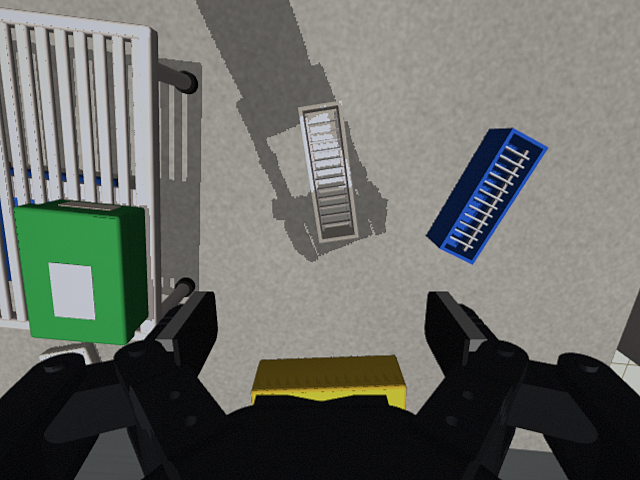

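The trough rim corners are near (298,107), (338,102), (358,240), (320,244). The shelf's left side and front edge are at top left.

Run:
```python
from h import *; import pickle
s,c=pickle.load(open("w2.pkl","rb"))
g=cv2.cvtColor(c["image"],cv2.COLOR_BGR2GRAY)
P=np.float32([(298,107),(338,102),(358,240),(320,244)])
# refine each outer side: strongest gradient along normals, then line fit
def side(a,b,cen,k=25,r=4):
    d=(b-a)/np.linalg.norm(b-a); n=np.array([d[1],-d[0]]); n*=np.sign(n@((a+b)/2-cen)); out=[]
    for t in np.linspace(.15,.85,k):
        q=a+t*(b-a); u=np.arange(-r,r+.1,.25)
        v=cv2.remap(g,np.float32([q[0]+u*n[0]]),np.float32([q[1]+u*n[1]]),cv2.INTER_LINEAR)[0].astype(float)
        v=np.convolve(v,np.ones(5)/5,'same'); gr=np.abs(np.gradient(v)); gr[:4]=gr[-4:]=0
        out.append(q+u[gr.argmax()]*n)
    out=np.float32(out); vx,vy,x,y=cv2.fitLine(out,cv2.DIST_HUBER,0,.01,.01).ravel()
    return np.cross([x,y,1],[x+vx,y+vy,1])
L=[side(P[i],P[(i+1)%4],P.mean(0)) for i in range(4)]
Q=[]
for i in range(4):
    x=np.cross(L[i-1],L[i]); Q.append(x[:2]/x[2])
print(np.round(Q,1))
for pts in(P,Q):
    W=plane(c,pts,55,s); print(np.round(W[:,:2],1),"c",W.mean(0).round(1),[np.linalg.norm(W[i]-W[i-1]).round(1) for i in range(4)])
    e=(W[0]+W[1]-W[2]-W[3])[:2]; print("yaw",np.arctan2(-e[1],-e[0]))
print("shelf front",plane(c,[(0,8),(157,27)],120,s).round(1), "left back", plane(c,[(153,330)],120,s).round(1))
t=pickle.load(open("c0.pkl","rb"))["top"]
W=plane(c,Q,55,s).mean(0); print("top px of centre",proj(t,W))
```

```text
[[301.6 109.7]
 [337.6 104.9]
 [354.8 237.3]
 [322.2 242.3]]
[[489.5 341.6]
 [480.1 382.7]
 [626.8 423.9]
 [636.4 380.6]] c [558.2 382.2  55. ] [np.float64(152.0), np.float64(42.1), np.float64(152.4), np.float64(44.3)]
yaw 0.26673477487175695
[[491.8 345.6]
 [483.  382.6]
 [624.1 419.8]
 [634.1 383. ]] c [558.2 382.8  55. ] [np.float64(147.1), np.float64(38.0), np.float64(145.9), np.float64(38.2)]
yaw 0.25715089278501946
shelf front [[444.2  98.  120. ]
 [444.4 224.9 120. ]] left back [[728.5 215.5 120. ]]
top px of centre [[211.91489073 225.51551485]]
```

Run:
```python
from h import *; from bench import bot
print(goto(bot.observe(),[664,-18,280],down(.11+np.pi)))
```

```text
(array([-0.62, -6.7 ,  0.37]), array([-0.  , -0.01, -0.02]))
```

>>> servo_tool([
  {"tx": -0.09,"ty": -0.96,"tz": 0.05,"wx": 0,"wy": 0,"wz": 0,"gripper": -1},
  {"tx": -0.09,"ty": -0.96,"tz": 0.05,"wx": 0,"wy": 0,"wz": 0,"gripper": -1},
  {"tx": -0.09,"ty": -0.96,"tz": 0.05,"wx": 0,"wy": 0,"wz": 0,"gripper": -1},
  {"tx": -0.09,"ty": -0.96,"tz": 0.05,"wx": 0,"wy": 0,"wz": 0,"gripper": -1},
  {"tx": -0.09,"ty": -0.96,"tz": 0.05,"wx": 0,"wy": 0,"wz": 0,"gripper": -1},
  {"tx": -0.09,"ty": -0.96,"tz": 0.05,"wx": 0,"wy": 0,"wz": 0,"gripper": -1},
  {"tx": -0.09,"ty": -0.95,"tz": 0.05,"wx": 0,"wy": 0,"wz": 0,"gripper": -1},
  {"tx": 0,"ty": 0,"tz": 0,"wx": 0,"wy": 0,"wz": 0,"gripper": -1},
])

```text
time_s: 2.75
eef_pos: [665.7, -23.0, 281.1]
tcp_rot: [0.162, -3.137, 0.002]
force: [-0.2, 0.3, 0.6]
width: 0.998
```

```bash
cat >> h.py <<'E'
def plate(c,s,z=124,vmax=100,box=None,k=7):
    "dark plate blobs seen by a camera, as rects on plane z"
    H,S,V=cv2.split(cv2.cvtColor(c["image"],cv2.COLOR_BGR2HSV))
    m=((V<vmax)&(V>62)&(S<40)).astype(np.uint8)
    if box: q=np.zeros_like(m); x0,y0,x1,y1=box; q[y0:y1,x0:x1]=1; m&=q
    m=cv2.morphologyEx(m,cv2.MORPH_OPEN,np.ones((k,k)))
    return [(b.min(0),b.max(0),*rect(plane(c,b,z,s))) for b in blobs(m,800)[:3]]
E
python3 - <<'E'
from h import *
s,c=snap("w3"); print(s["time_s"],s["eef_pos"],s["tcp_rot"],s["joint_pos"])
q=proj(c,[[609,-24,124]],s)[0].astype(int); print(q,c["image"][q[1]-2:q[1]+3,q[0]])
for b in plate(c,s): print(*b)
E
```

```text
2.75 [665.7357849  -23.00203353 281.09068591] [ 1.61706562e-01 -3.13682520e+00  2.02619161e-03] [-9.92343500e-02  3.49166245e-01  1.47785636e+00 -1.41180438e-03
  1.31497122e+00 -1.77268402e+00]
[328 150] [[86 83 85]
 [85 83 85]
 [84 83 84]
 [85 84 84]
 [86 84 85]]
[308  95] [362 199] [607.1 -18.9] [83.5 44.3] 0.08
[ 76 429] [141 479] [ 951.9 -230.9] [74.1 68.3] -1.467
[500 429] [565 479] [903.6 233.9] [73.5 68.1] -1.467
```

View pics/w3.png

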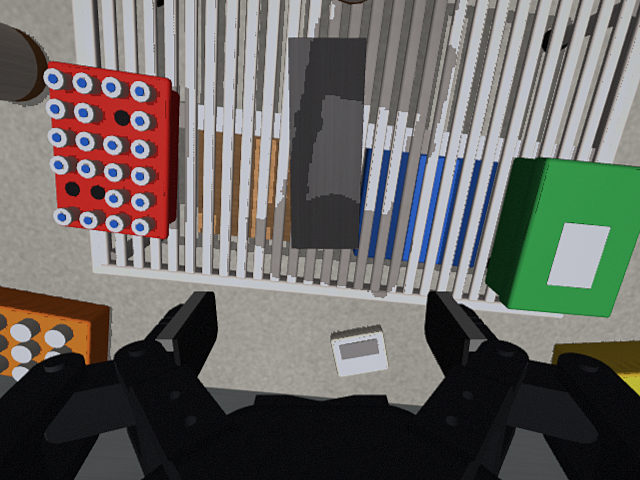

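The plate's corners are near (288,37), (366,39), (360,249), (292,248). Clear space lies on both sides of it.

Run:
```python
from h import *; import pickle
s,c=pickle.load(open("w3.pkl","rb"))
W=plane(c,[(288,37),(366,39),(360,249),(292,248)],124,s)[:,:2]; print(W.round(1),W.mean(0))
e=W[2]+W[3]-W[0]-W[1]; yaw=np.arctan2(e[1],e[0]); print(yaw,np.linalg.norm(e)/2,np.linalg.norm(W[0]-W[1]))
g=W.mean(0)+50*np.array([np.cos(yaw),np.sin(yaw)]); print(g,goto(s,[*g,133],down(yaw+np.pi)))
print("shelf back edge",plane(c,[(95,272),(500,305)],120,s).round(1))
print("jar cap edge", plane(c,[(350,3)],170,s))
```

```text
[[528.  -64. ]
 [523.3  -4.4]
 [691.7  13.4]
 [697.  -47.5]] [610.00511963 -25.63167698]
0.10140541877590785 169.65150631648999 59.83224674349333
[659.74826338 -20.57009123] (array([0.09, 0.05, 2.47]), array([-0.01, -0.01,  0.02]))
shelf back edge [[ 740.5 -228.   120. ]
 [ 735.   154.2  120. ]]
jar cap edge [[515.33806572 -21.39482725 170.        ]]
```

>>> servo_tool([
  {"tx": 0.09,"ty": 0.05,"tz": 0.7,"wx": 0,"wy": 0,"wz": 0,"gripper": -1},
  {"tx": 0,"ty": 0,"tz": 0.8,"wx": 0,"wy": 0,"wz": 0,"gripper": -1},
  {"tx": 0,"ty": 0,"tz": 0.7,"wx": 0,"wy": 0,"wz": 0,"gripper": -1},
  {"tx": 0,"ty": 0,"tz": 0.4,"wx": 0,"wy": 0,"wz": 0,"gripper": -1},
  {"tx": 0,"ty": 0,"tz": 0.1,"wx": 0,"wy": 0,"wz": 0,"gripper": -0.6},
  {"tx": 0,"ty": 0,"tz": 0,"wx": 0,"wy": 0,"wz": 0,"gripper": -0.5},
  {"tx": 0,"ty": 0,"tz": 0,"wx": 0,"wy": 0,"wz": 0,"gripper": -0.35},
  {"tx": 0,"ty": 0,"tz": 0,"wx": 0,"wy": 0,"wz": 0,"gripper": -0.35},
])

```text
time_s: 3.8
eef_pos: [660.8, -16.0, 121.3]
tcp_rot: [-0.173, 3.134, -0.0]
force: [-0.0, -0.1, 0.4]
width: 0.673
```

Run:
```python
from h import *
s,c=snap("w4"); print(s["time_s"],s["eef_pos"],s["tcp_rot"],s["force"],s["width"])
```

```text
3.8 [660.84703777 -16.01069416 121.31721758] [-1.72827433e-01  3.13415082e+00 -4.17645103e-04] [-0.02417491 -0.062692    0.3979585 ] 0.6727030752970914
```

View pics/w4.png

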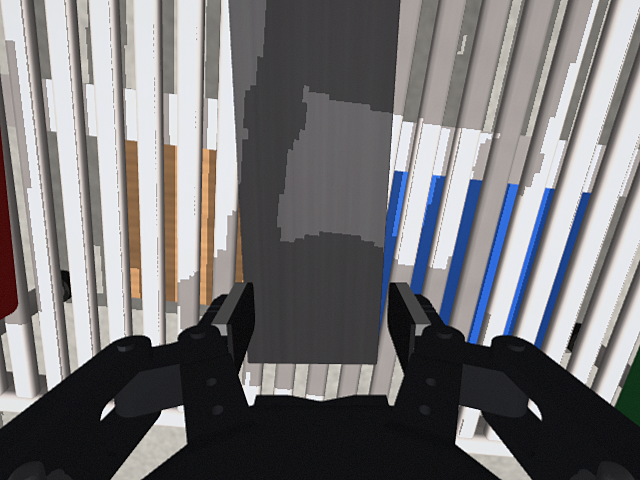

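The tips are still above the plate, and the gripper sits ~4.5 mm too far left. I'll shift right, go lower and close.

>>> servo_tool([
  {"tx": 0,"ty": 0,"tz": 0,"wx": 0,"wy": 0,"wz": 0,"gripper": -0.75},
  {"tx": 0,"ty": -0.085,"tz": 0,"wx": 0,"wy": 0,"wz": 0,"gripper": -0.75},
  {"tx": 0,"ty": 0,"tz": 0.06,"wx": 0,"wy": 0,"wz": 0,"gripper": -0.7},
  {"tx": 0,"ty": 0,"tz": 0,"wx": 0,"wy": 0,"wz": 0,"gripper": -0.5},
  {"tx": 0,"ty": 0,"tz": 0,"wx": 0,"wy": 0,"wz": 0,"gripper": -0.35},
  {"tx": 0,"ty": 0,"tz": 0,"wx": 0,"wy": 0,"wz": 0,"gripper": -0.3},
])

```text
time_s: 4.6
eef_pos: [660.6, -21.1, 116.4]
tcp_rot: [-0.173, 3.136, -0.0]
force: [-0.3, 0.5, 0.8]
width: 0.667
```

>>> servo_tool([
  {"tx": 0,"ty": 0,"tz": 0,"wx": 0,"wy": 0,"wz": 0,"gripper": -0.6},
  {"tx": 0,"ty": 0,"tz": 0.03,"wx": 0,"wy": 0,"wz": 0,"gripper": -0.6},
  {"tx": 0,"ty": 0,"tz": 0.02,"wx": 0,"wy": 0,"wz": 0,"gripper": -0.6},
  {"tx": 0,"ty": 0,"tz": 0,"wx": 0,"wy": 0,"wz": 0,"gripper": -0.4},
  {"tx": 0,"ty": 0,"tz": 0,"wx": 0,"wy": 0,"wz": 0,"gripper": -0.3},
  {"tx": 0,"ty": 0,"tz": 0,"wx": 0,"wy": 0,"wz": 0,"gripper": -0.3},
])

```text
time_s: 5.35
eef_pos: [661.7, -21.1, 115.8]
tcp_rot: [-0.173, 3.134, -0.0]
force: [-1.5, 0.5, 8.8]
width: 0.67
```

Run:
```python
from h import *
s,c=snap("w5"); print(s["time_s"],s["eef_pos"],s["force"],s["width"])
g=c["image"]
cv2.imwrite("pics/w5c.png",cv2.resize(g[230:400,180:460],None,fx=2.8,fy=2.8))
```

```text
5.35 [661.69476685 -21.140299   115.77497271] [-1.47451366  0.51537955  8.81667882] 0.6703323818572582
```

View pics/w5c.png

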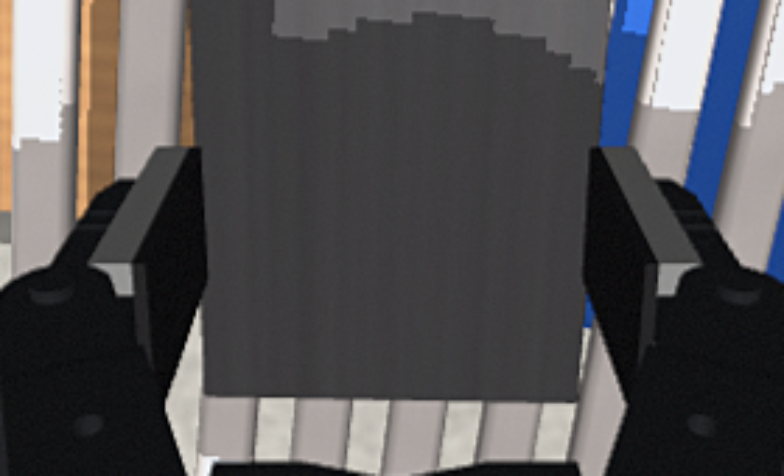

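>>> servo_tool([
  {"tx": 0,"ty": 0,"tz": -0.05,"wx": 0,"wy": 0,"wz": 0,"gripper": -0.3},
  {"tx": 0,"ty": 0,"tz": 0,"wx": 0,"wy": 0,"wz": 0,"gripper": -0.2},
  {"tx": 0,"ty": 0,"tz": 0,"wx": 0,"wy": 0,"wz": 0,"gripper": -0.2},
])

```text
time_s: 5.78
eef_pos: [660.3, -21.1, 115.9]
tcp_rot: [0.173, -3.136, -0.0]
force: [-0.8, -1.2, 1.1]
width: 0.67
```

The grip holds (width steady at 0.67). Now I'll drag left and square it up.

>>> servo_tool([
  {"tx": -0.02,"ty": 0.2,"tz": 0,"wx": 0,"wy": 0,"wz": 0,"gripper": -0.2},
  {"tx": -0.02,"ty": 0.22,"tz": 0,"wx": 0,"wy": 0,"wz": 0,"gripper": -0.2},
  {"tx": -0.02,"ty": 0.22,"tz": 0,"wx": 0,"wy": 0,"wz": 0,"gripper": -0.2},
  {"tx": -0.02,"ty": 0.22,"tz": 0,"wx": 0,"wy": 0,"wz": 0,"gripper": -0.2},
  {"tx": -0.02,"ty": 0.22,"tz": 0,"wx": 0,"wy": 0,"wz": 0,"gripper": -0.2},
  {"tx": -0.02,"ty": 0.22,"tz": 0,"wx": 0,"wy": 0,"wz": 0,"gripper": -0.2},
  {"tx": 0,"ty": 0,"tz": 0,"wx": 0,"wy": 0,"wz": 0.48,"gripper": -0.2},
  {"tx": 0,"ty": 0,"tz": 0,"wx": 0,"wy": 0,"wz": 0.48,"gripper": -0.2},
  {"tx": 0,"ty": 0,"tz": 0,"wx": 0,"wy": 0,"wz": 0,"gripper": -0.2},
])

```text
time_s: 6.9
eef_pos: [658.8, 58.0, 115.9]
tcp_rot: [0.016, -3.141, -0.001]
force: [0.1, 0.5, -0.0]
width: 0.671
```

Run:
```python
from h import *
from bench import vision
s,c=snap("w6"); print(s["time_s"],s["eef_pos"],s["tcp_rot"],s["force"],s["width"])
t=vision.camera("top"); cv2.imwrite("pics/t6.png",t["image"])
H,S,V=cv2.split(cv2.cvtColor(t["image"],cv2.COLOR_BGR2HSV))
m=np.hstack([c["image"][:440],cv2.resize(t["image"][150:280,180:440],(640,440))[:, :]])
cv2.imwrite("pics/m6.png",cv2.resize(m,(800,275)))
```

```text
6.9 [658.7582157   58.04808645 115.92744556] [ 1.60815025e-02 -3.14118055e+00 -1.05387820e-03] [ 0.13437487  0.47635376 -0.02844765] 0.6714068798933259
```

View pics/m6.png

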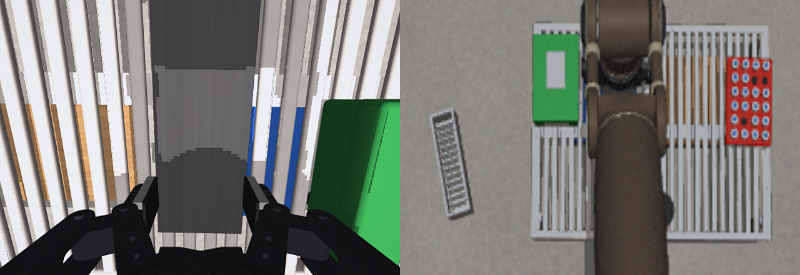

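>>> servo_tool([
  {"tx": 0.2,"ty": 0,"tz": 0,"wx": 0,"wy": 0,"wz": 0,"gripper": -0.2},
  {"tx": 0.28,"ty": 0,"tz": 0,"wx": 0,"wy": 0,"wz": 0,"gripper": -0.2},
  {"tx": 0.28,"ty": 0,"tz": 0,"wx": 0,"wy": 0,"wz": 0,"gripper": -0.2},
  {"tx": 0.28,"ty": 0,"tz": 0,"wx": 0,"wy": 0,"wz": 0,"gripper": -0.2},
  {"tx": 0.28,"ty": 0,"tz": 0,"wx": 0,"wy": 0,"wz": 0,"gripper": -0.2},
  {"tx": 0.28,"ty": 0,"tz": 0,"wx": 0,"wy": 0,"wz": 0,"gripper": -0.2},
  {"tx": 0.28,"ty": 0,"tz": 0,"wx": 0,"wy": 0,"wz": 0,"gripper": -0.2},
  {"tx": 0.2,"ty": 0,"tz": 0,"wx": 0,"wy": 0,"wz": 0,"gripper": -0.2},
  {"tx": 0,"ty": 0,"tz": 0,"wx": 0,"wy": 0,"wz": 0,"gripper": -0.2},
])

```text
time_s: 8.12
eef_pos: [533.0, 55.9, 116.1]
tcp_rot: [0.015, -3.141, 0.0]
force: [-0.2, 0.5, -0.5]
width: 0.67
```

Run:
```python
from h import *
s,c=snap("w7"); print(s["time_s"],s["eef_pos"],s["tcp_rot"],s["force"],s["width"])
# rear edge row of plate in wrist view at column 318
v=c["image"][:,318].astype(int).sum(1)//3; r=[i for i in range(330,395) if v[i]>115]; print(r[:3]); 
print(plane(c,[(318,r[0])],124,s))
```

```text
8.125 [533.04101116  55.94076937 116.07394462] [ 1.53643101e-02 -3.14087808e+00  8.04401222e-05] [-0.19826488  0.45374478 -0.54654543] 0.6698745287272304
[386, 387, 388]
[[574.41244725  53.61499392 124.        ]]
```

>>> servo_tool([
  {"tx": 0,"ty": 0,"tz": 0,"wx": 0,"wy": 0,"wz": 0,"gripper": -0.5},
  {"tx": 0,"ty": 0,"tz": 0,"wx": 0,"wy": 0,"wz": 0,"gripper": -0.7},
  {"tx": 0,"ty": 0,"tz": -0.2,"wx": 0,"wy": 0,"wz": 0,"gripper": -0.8},
  {"tx": 0,"ty": 0,"tz": -0.6,"wx": 0,"wy": 0,"wz": 0,"gripper": -1},
  {"tx": 0,"ty": 0,"tz": -0.8,"wx": 0,"wy": 0,"wz": 0,"gripper": -1},
  {"tx": 0,"ty": 0,"tz": -0.9,"wx": 0,"wy": 0,"wz": 0,"gripper": -1},
  {"tx": 0,"ty": 0,"tz": -0.7,"wx": 0,"wy": 0,"wz": 0,"gripper": -1},
  {"tx": 0,"ty": 0,"tz": 0,"wx": 0,"wy": 0,"wz": 0,"gripper": -1},
])

```text
time_s: 9.18
eef_pos: [537.3, 56.1, 314.2]
tcp_rot: [-0.015, 3.13, 0.0]
force: [0.3, -0.1, 0.4]
width: 1.005
```

Run:
```python
from h import *
s,c=snap("w8"); print(s["time_s"],s["eef_pos"],s["tcp_rot"])
print("pred front corners",proj(c,[[400,27,124],[400,87,124],[444,150,120],[570,57,124],[480,-19,170]],s).round())
D=np.loadtxt("fk.txt"); 
z=lambda a:R.from_euler('z',a); y=lambda a:R.from_euler('y',a)
A=[];b=[];E=[]
for d in D:
    q=d[:6]; r1=z(q[0]);r2=r1*y(q[1]);r3=r2*y(q[2]);r5=r3*z(q[3])*y(q[4]); r6=r5*z(q[5])
    E.append((r6.inv()*R.from_rotvec(d[9:])).as_rotvec())
    M=[r.as_matrix() for r in(r1,r2,r3,r5)]
    # columns: base x,y,z(world) ; upper z ; fore x, z ; tool z
    A.append(np.c_[M[0][:,0],M[0][:,1],[0,0,1],M[1][:,2],M[2][:,0],M[2][:,2],M[3][:,2]]); b.append(d[6:9])
A=np.vstack(A);b=np.hstack(b); x,res,rk,sv=np.linalg.lstsq(A,b,rcond=1e-6)
print("orient err",np.round(E,3)); print(x.round(1),rk,sv.round(2),np.abs(A@x-b).max())
```

```text
9.175 [537.26479745  56.07843294 314.21547861] [-1.52549669e-02  3.13041093e+00  3.04141118e-04]
pred front corners [[290.  49.]
 [360.  49.]
 [428. 105.]
 [323. 239.]
 [228. 147.]]
orient err [[-0.     0.     1.571]
 [ 0.    -0.     1.571]
 [-0.    -0.     1.571]
 [ 0.    -0.     1.571]
 [ 0.    -0.     1.571]
 [-0.    -0.     1.571]
 [-0.     0.     1.571]
 [-0.    -0.     1.571]]
[ -0.   43.5 314.5 481.8  36.6 526.5 317.3] 7 [5.59 4.05 2.83 0.37 0.32 0.29 0.01] 7.105427357601002e-13
```

View pics/w8.png

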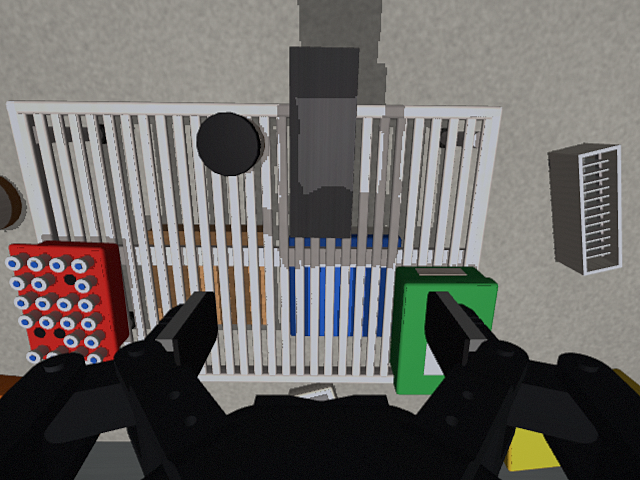

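The plate rests at about x 400–570, y ≈ 57, overhanging the front edge (rows ~105) by ~45 mm, with the front corners at (289,47) and (359,47). The linear FK fit is exact, so I can check reach for the end grasp and the placing before choosing directions.

```bash
cat > kin.py <<'E'
import numpy as np
from scipy.spatial.transform import Rotation as R, Slerp
from scipy.optimize import least_squares
LO=np.array([-3.06,-.79,.05,-1.19,.05,-2.94]);HI=np.array([3.06,1.96,2.63,4.34,2.64,2.94])
z=lambda a:R.from_euler('z',a); y=lambda a:R.from_euler('y',a)
def fk(q,full=False):
    r1=z(q[0]);r2=r1*y(q[1]);r3=r2*y(q[2]);r5=r3*z(q[3])*y(q[4]);r6=r5*z(q[5]+np.pi/2)
    e=r1.apply([0,43.5,314.5])+r2.apply([0,0,481.8]); w=e+r3.apply([36.6,0,526.5]); p=w+r5.apply([0,0,317.3])
    return (p,r6,e,w) if full else (p,r6)
def ik(p,r,q0):
    f=lambda q:(lambda a:np.r_[(a[0]-p)/300,(a[1].inv()*r).as_rotvec()])(fk(q))
    o=least_squares(f,np.clip(q0,LO+1e-3,HI-1e-3),bounds=(LO,HI),x_scale=1.0); return o.x,np.abs(o.fun).max()
def horiz(T,up=1,pitch=0):
    "tool z at world yaw T, tail raised by pitch; up=1: tool y up, tool x to the left"
    zz=np.array([np.cos(T)*np.cos(pitch),np.sin(T)*np.cos(pitch),-np.sin(pitch)]); x=up*np.array([-np.sin(T),np.cos(T),0]); return R.from_matrix(np.c_[x,np.cross(zz,x),zz])
def seeds(p,r,n=60):
    g=np.random.default_rng(0); out=[]
    for _ in range(n):
        q,e=ik(p,r,g.uniform(LO,HI))
        if e<1e-4 and not any(np.abs(q-o).max()<.02 for o in out): out.append(q)
    return out
E
python3 - <<'E'
from kin import *
import pickle; from h import plane
s,c=pickle.load(open("w8.pkl","rb"))
W=plane(c,[(289,47),(359,47),(352,237),(291,236)],124,s)[:,:2]; print(W.round(1),W.mean(0).round(1)); print("front edge",plane(c,[(8,101),(500,106)],120,s).round(1))
for p,psi in((17,30),(17,22),(20,15),(0,45)):
  T=np.radians(p+psi); th=np.radians(15+psi)
  for up in(1,-1):
    for nm,pt,t in(("grasp",[410,37,122],T),("place",[495,365,57],th)):
        for q in seeds(np.array(pt,float),horiz(t,up),25): 
            _,_,e,w=fk(q,True); print(p,psi,up,nm,q.round(2),"margin",np.minimum(q-LO,HI-q).min().round(2),"elb",e.round(),"wr",w.round())
E
```

```text
[[398.7  26.4]
 [398.2  86. ]
 [567.5  85.8]
 [567.   25.5]] [482.8  55.9]
front edge [[ 443.8 -227.1  120. ]
 [ 444.2  215.4  120. ]]
17 30 -1 grasp [-0.95  0.82  2.41  1.37  1.55 -0.08] margin 0.22 elb [ 241. -260.  644.] wr [ 194. -195.  122.]
17 30 -1 place [ 0.34  1.    2.27  2.69  1.69 -0.06] margin 0.36 elb [369. 175. 574.] wr [271. 141.  57.]
17 22 -1 grasp [-0.97  0.85  2.48  1.49  1.56 -0.19] margin 0.15 elb [ 240. -275.  632.] wr [ 163. -163.  122.]
17 22 -1 place [ 0.48  1.01  2.28  2.97  1.71 -0.02] margin 0.35 elb [341. 226. 573.] wr [242. 174.  57.]
20 15 1 grasp [-0.98  0.88  2.52  1.55  1.57  2.89] margin 0.05 elb [ 243. -283.  623.] wr [ 150. -145.  122.]
20 15 -1 grasp [-0.98  0.88  2.52  1.55  1.57 -0.25] margin 0.11 elb [ 243. -283.  623.] wr [ 150. -145.  122.]
20 15 -1 place [0.61 1.   2.27 3.23 1.71 0.01] margin 0.36 elb [308. 268. 574.] wr [220. 206.  57.]
0 45 -1 grasp [-0.96  0.83  2.43  1.4   1.55 -0.11] margin 0.2 elb [ 240. -264.  641.] wr [ 186. -187.  122.]
0 45 -1 place [ 0.14  0.98  2.19  2.23  1.59 -0.03] margin 0.44 elb [391.  98. 582.] wr [336.  90.  57.]
```

Only the tool-x-to-the-right branch is reachable, and a small angle between tool and plate keeps the gripper clear of the shelf when placing. So I'll re-grip and turn the plate about 25° on the shelf before the end grasp.

>>> servo_tool([
  {"tx": 0.1,"ty": 0,"tz": 0.7,"wx": 0,"wy": 0,"wz": 0,"gripper": -1},
  {"tx": 0,"ty": 0,"tz": 0.9,"wx": 0,"wy": 0,"wz": 0,"gripper": -1},
  {"tx": 0,"ty": 0,"tz": 0.8,"wx": 0,"wy": 0,"wz": 0,"gripper": -1},
  {"tx": 0,"ty": 0,"tz": 0.5,"wx": 0,"wy": 0,"wz": 0,"gripper": -0.9},
  {"tx": 0,"ty": 0,"tz": 0.25,"wx": 0,"wy": 0,"wz": 0,"gripper": -0.75},
  {"tx": 0,"ty": 0,"tz": 0.1,"wx": 0,"wy": 0,"wz": 0,"gripper": -0.7},
  {"tx": 0,"ty": 0,"tz": 0,"wx": 0,"wy": 0,"wz": 0,"gripper": -0.6},
  {"tx": 0,"ty": 0,"tz": 0,"wx": 0,"wy": 0,"wz": 0,"gripper": -0.6},
])

```text
time_s: 10.22
eef_pos: [529.3, 55.9, 114.3]
tcp_rot: [-0.015, 3.139, 0.0]
force: [-0.3, 0.2, 0.1]
width: 0.801
```

>>> servo_tool([
  {"tx": 0,"ty": 0,"tz": -0.03,"wx": 0,"wy": 0,"wz": 0,"gripper": -0.5},
  {"tx": 0,"ty": 0,"tz": 0,"wx": 0,"wy": 0,"wz": 0,"gripper": -0.35},
  {"tx": 0,"ty": 0,"tz": 0,"wx": 0,"wy": 0,"wz": 0,"gripper": -0.2},
  {"tx": 0,"ty": 0,"tz": 0,"wx": 0,"wy": 0,"wz": 0,"gripper": -0.2},
])

```text
time_s: 10.72
eef_pos: [528.9, 56.0, 116.6]
tcp_rot: [-0.015, 3.14, 0.0]
force: [-1.9, 0.6, 8.0]
width: 0.666
```

>>> servo_tool([
  {"tx": 0.05,"ty": 0.13,"tz": -0.02,"wx": 0,"wy": 0,"wz": 0,"gripper": -0.2},
  {"tx": 0.05,"ty": 0.13,"tz": 0,"wx": 0,"wy": 0,"wz": 0,"gripper": -0.2},
  {"tx": 0.05,"ty": 0.13,"tz": 0,"wx": 0,"wy": 0,"wz": 0,"gripper": -0.2},
  {"tx": 0,"ty": 0,"tz": 0,"wx": 0,"wy": 0,"wz": -0.7,"gripper": -0.2},
  {"tx": 0,"ty": 0,"tz": 0,"wx": 0,"wy": 0,"wz": -0.7,"gripper": -0.2},
  {"tx": 0,"ty": 0,"tz": 0,"wx": 0,"wy": 0,"wz": -0.7,"gripper": -0.2},
  {"tx": 0,"ty": 0,"tz": 0,"wx": 0,"wy": 0,"wz": -0.7,"gripper": -0.2},
  {"tx": 0,"ty": 0,"tz": 0,"wx": 0,"wy": 0,"wz": -0.7,"gripper": -0.2},
  {"tx": 0,"ty": 0,"tz": 0,"wx": 0,"wy": 0,"wz": -0.7,"gripper": -0.2},
  {"tx": 0,"ty": 0,"tz": 0,"wx": 0,"wy": 0,"wz": 0,"gripper": -0.2},
])

```text
time_s: 11.98
eef_pos: [519.0, 80.3, 116.7]
tcp_rot: [-0.701, 3.062, 0.001]
force: [0.0, 0.2, 5.0]
width: 0.664
```

>>> servo_tool([
  {"tx": 0,"ty": 0,"tz": 0,"wx": 0,"wy": 0,"wz": 0,"gripper": -0.5},
  {"tx": 0,"ty": 0,"tz": 0,"wx": 0,"wy": 0,"wz": 0,"gripper": -0.7},
  {"tx": 0,"ty": 0,"tz": -0.2,"wx": 0,"wy": 0,"wz": 0,"gripper": -0.8},
  {"tx": 0,"ty": 0,"tz": -0.6,"wx": 0,"wy": 0,"wz": 0,"gripper": -1},
  {"tx": 0,"ty": 0,"tz": -0.8,"wx": 0,"wy": 0,"wz": 0,"gripper": -1},
  {"tx": 0,"ty": 0,"tz": -0.9,"wx": 0,"wy": 0,"wz": 0,"gripper": -1},
  {"tx": 0,"ty": 0,"tz": -0.7,"wx": 0,"wy": 0,"wz": 0,"gripper": -1},
  {"tx": 0,"ty": 0,"tz": 0,"wx": 0,"wy": 0,"wz": 0,"gripper": -1},
])

```text
time_s: 12.98
eef_pos: [521.7, 79.4, 313.7]
tcp_rot: [-0.698, 3.053, -0.002]
force: [1.5, 0.1, 0.1]
width: 0.996
```

```bash
cat >> h.py <<'E'
def corners(ctr,yaw,L,Wd):
    d=np.array([np.cos(yaw),np.sin(yaw)]);n=np.array([-d[1],d[0]])
    return np.array([ctr+a*d*L/2+b*n*Wd/2 for a,b in((-1,-1),(-1,1),(1,1),(1,-1))])
def refine(c,s,ctr,yaw,L,Wd,z,r=6):
    "per-side edge search round a predicted rectangle; returns corner pixels and world rect"
    g=cv2.GaussianBlur(cv2.cvtColor(c["image"],cv2.COLOR_BGR2GRAY),(0,0),1)
    P=proj(c,np.c_[corners(np.asarray(ctr),yaw,L,Wd),[z]*4],s); cen=P.mean(0); Ls=[]
    for i in range(4):
        a,b=P[i],P[(i+1)%4]; d=(b-a)/np.linalg.norm(b-a); n=np.array([d[1],-d[0]]); n*=np.sign(n@((a+b)/2-cen)); out=[]
        u=np.arange(-r,r+.1,.25)
        for t in np.linspace(.1,.9,40):
            q=a+t*(b-a); v=cv2.remap(g,np.float32([q[0]+u*n[0]]),np.float32([q[1]+u*n[1]]),cv2.INTER_LINEAR)[0].astype(float)
            gr=np.abs(np.gradient(v)); out.append(q+u[gr.argmax()]*n)
        out=np.float32(out)
        vx,vy,x,y=cv2.fitLine(out,cv2.DIST_WELSCH,0,.01,.01).ravel(); Ls.append(np.cross([x,y,1],[x+vx,y+vy,1]))
    Q=np.array([(lambda x:x[:2]/x[2])(np.cross(Ls[i-1],Ls[i])) for i in range(4)])
    W=plane(c,Q,z,s)[:,:2]; e=W[2]+W[3]-W[0]-W[1]
    return Q.round(1),W.mean(0).round(1),round(np.arctan2(e[1],e[0]),3),[np.linalg.norm(W[i]-W[i-1]).round(1) for i in range(4)]
E
python3 - <<'E'
from h import *
s,c=snap("w9"); print(s["time_s"],s["eef_pos"],s["tcp_rot"])
p=.447
print(refine(c,s,np.array([519,80.3])-46*np.array([np.cos(p),np.sin(p)]),p,170,60,124,r=8))
im=c["image"].copy()
for k in proj(c,np.c_[corners(np.array([519,80.3])-46*np.array([np.cos(p),np.sin(p)]),p,170,60),[124]*4],s): cv2.circle(im,tuple(map(int,k)),2,(0,0,255),-1)
cv2.imwrite("pics/w9m.png",im[:280])
E
```

```text
12.975 [521.70250802  79.43656603 313.72950206] [-6.97603077e-01  3.05260902e+00 -2.37949916e-03]
(array([[291.5,  54.5],
       [361.7,  56.2],
       [353. , 244.6],
       [292.7, 243.5]]), array([477.7,  59.6]), np.float64(0.431), [np.float64(170.1), np.float64(60.2), np.float64(169.8), np.float64(60.0)])
```

View pics/w9m.png

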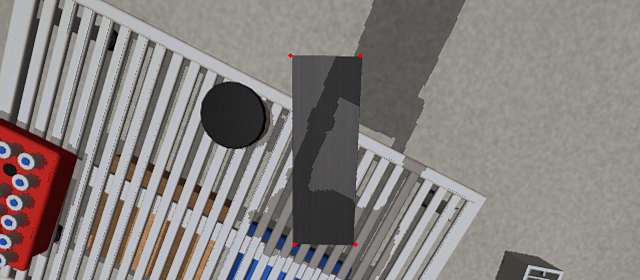

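The plate is free, with the predicted corner dots matching: centre (477.7, 59.6), yaw 0.431, about 44 mm out over the front edge, and clear of the jar. Now I'll plan the wrist turn to horizontal.

Run:
```python
from kin import *
from bench import bot
s=bot.observe(); q=s["joint_pos"]; p0=s["eef_pos"]; r0=R.from_rotvec(s["tcp_rot"])
T=.728; rg=horiz(T,-1); dirv=np.array([np.cos(T),np.sin(T),0])
G=np.array([412.1,29.4,122.])
rv=(r0.inv()*rg).as_rotvec(); print("rot total units",(np.degrees(rv)/6).round(2), np.linalg.norm(np.degrees(rv)))
def run(way,q,r,verbose=True):
    for nm,pa,ra,pb,rb,n in way:
        sl=Slerp([0,1],R.concatenate([ra,rb])); dm=0;worst=9;err=0;zmin=1e9
        for k in np.linspace(0,1,n+1)[1:]:
            qn,e=ik(pa+(pb-pa)*k,sl([k])[0],q); dm=max(dm,np.abs(qn-q).max()); q=qn; err=max(err,e); worst=min(worst,np.minimum(q-LO,HI-q).min()); w=fk(q,True); zmin=min(zmin,w[3][2])
        print(nm,q.round(2),"maxstep",dm.round(2),"margin",worst.round(2),"err",err.round(4),"wr",w[3].round(),"elb",w[2].round(),zmin.round())
    return q
for B in([400,-60,350],[420,20,330],[380,-100,400]):
    B=np.array(B,float); A=G-100*dirv; A2=A.copy();A2[2]=B[2]
    print(B); run([("toB",p0,r0,B,r0,6),("rot",B,r0,B,rg,16),("over",B,rg,A2,rg,4),("down",A2,rg,A,rg,6),("in",A,rg,G,rg,5),("lift",G,rg,G+[0,0,130],rg,5)],q,r0)
```

```text
rot total units [ 10.11 -13.46 -13.48] 129.39156900938335
[400. -60. 350.]
toB [-0.26 -0.24  1.96  0.    1.42 -2.28] maxstep 0.07 margin 0.55 err 0.0 wr [398. -60. 667.] elb [-100.   71.  783.] 635.0
rot [ 0.08 -0.79  2.63 -0.3   0.05 -2.94] maxstep 0.2 margin 0.0 err 0.6395 wr [151.  56. 478.] elb [-345.   15.  654.] 478.0
over [ 0.15 -0.79  2.63 -0.29  0.05 -2.94] maxstep 0.02 margin 0.0 err 0.6253 wr [148.  66. 478.] elb [-345.   -7.  654.] 478.0
down [ 0.12 -0.43  2.63 -0.4   0.05 -2.94] maxstep 0.14 margin 0.0 err 0.7149 wr [197.  68. 413.] elb [-204.   19.  753.] 413.0
in [ 0.21 -0.46  2.63 -0.36  0.05 -2.94] maxstep 0.02 margin 0.0 err 0.7042 wr [186.  84. 420.] elb [-220.   -3.  745.] 414.0
lift [ 0.22 -0.68  2.63 -0.3   0.05 -2.94] maxstep 0.04 margin 0.0 err 0.6248 wr [159.  80. 461.] elb [-306.  -24.  689.] 428.0
[420.  20. 330.]
toB [-0.06 -0.19  1.96  0.    1.37 -2.08] maxstep 0.04 margin 0.6 err 0.0 wr [418.  20. 647.] elb [-90.  49. 787.] 631.0
rot [ 0.21 -0.79  2.63 -0.28  0.05 -2.94] maxstep 0.22 margin 0.0 err 0.5184 wr [143.  74. 478.] elb [-344.  -28.  654.] 475.0
[... 595 characters left out ...]
51 err 0.0 wr [ 378. -100.  717.] elb [-110.   90.  777.] 643.0
rot [ 0.01 -0.79  2.6  -0.3   0.05 -2.94] maxstep 0.28 margin 0.0 err 0.7077 wr [159.  46. 491.] elb [-343.   38.  654.] 480.0
over [ 0.14 -0.79  2.62 -0.29  0.05 -2.94] maxstep 0.03 margin 0.0 err 0.6772 wr [149.  66. 483.] elb [-345.   -6.  654.] 483.0
down [ 0.12 -0.43  2.63 -0.4   0.05 -2.94] maxstep 0.18 margin 0.0 err 0.7149 wr [197.  68. 413.] elb [-204.   19.  753.] 413.0
in [ 0.21 -0.46  2.63 -0.36  0.05 -2.94] maxstep 0.02 margin 0.0 err 0.7042 wr [186.  84. 420.] elb [-220.   -3.  745.] 414.0
lift [ 0.22 -0.68  2.63 -0.3   0.05 -2.94] maxstep 0.04 margin 0.0 err 0.6248 wr [159.  80. 461.] elb [-306.  -24.  689.] 428.0
```

Run:
```python
from kin import *
from bench import bot
s=bot.observe(); q0=s["joint_pos"]
T=.728; rg=horiz(T,-1); dirv=np.array([np.cos(T),np.sin(T),0]); G=np.array([412.1,29.4,122.])
qs=[-.97,.85,2.45,1.45,1.56,-.15]
def show(n,q,e): w=fk(q,True); print(n,q.round(3),round(e,5),"mg",np.minimum(q-LO,HI-q).min().round(2),"elb",w[2].round(),"wr",w[3].round())
left=np.array([-dirv[1],dirv[0],0])
for n,p in(("G",G),("back40",G-40*dirv),("back70",G-70*dirv),("right60",G-60*left),("b30r60",G-60*left-30*dirv),("lift60",G+[0,0,60]),("lift90",G+[0,0,90])):
    q,e=ik(p,rg,qs); show(n,q,e)
P,e=ik(G-60*left-30*dirv,rg,qs)
qa=q0
for k in np.linspace(0,1,13):
    q=q0+(P-q0)*k; p,r,el,w=fk(q,True); print(k.round(2),"tcp",p.round(),"z",r.as_matrix()[:,2].round(2),"x",r.as_matrix()[:,0].round(2),"wr",w.round(),"elb",el.round())
```

```text
G [-0.977  0.833  2.445  1.438  1.553 -0.135] 0.0 mg 0.18 elb [ 236. -271.  639.] wr [ 175. -182.  122.]
back40 [-1.134  0.832  2.442  1.282  1.533 -0.127] 0.0 mg 0.19 elb [ 190. -304.  639.] wr [ 145. -208.  122.]
back70 [-1.245  0.828  2.433  1.171  1.524 -0.11 ] 0.0 mg 0.2 elb [ 155. -322.  640.] wr [ 123. -228.  122.]
right60 [-0.951  0.805  2.339  1.463  1.571 -0.003] 0.0 mg 0.29 elb [ 237. -257.  648.] wr [ 215. -227.  122.]
b30r60 [-1.047e+00  8.050e-01  2.338e+00  1.367e+00  1.570e+00 -2.000e-03] 0.0 mg 0.29 elb [ 211. -279.  648.] wr [ 193. -246.  122.]
lift60 [-0.977  0.611  2.514  1.437  1.573  0.016] 0.0 mg 0.12 elb [ 191. -205.  709.] wr [ 175. -182.  182.]
lift90 [-0.977  0.491  2.54   1.438  1.585  0.109] 0.0 mg 0.09 elb [ 163. -164.  739.] wr [ 175. -182.  212.]
0.0 tcp [520.  79. 311.] z [ 0.  0. -1.] x [-0.9  -0.43 -0.  ] wr [518.  79. 628.] elb [ 19.  45. 796.]
0.08 tcp [494.  67. 259.] z [-0.12  0.11 -0.99] x [-0.98 -0.17  0.1 ] wr [533.  31. 572.] elb [ 54.  42. 793.]
0.17 tcp [467.  59. 217.] z [-0.22  0.25 -0.94] x [-0.96  0.11  0.25] wr [536. -19. 516.] elb [ 
[... 458 characters left out ...]
5. 753.]
0.58 tcp [398.  61. 127.] z [-0.06  0.89 -0.45] x [0.29 0.45 0.84] wr [ 416. -222.  271.] elb [213. -88. 740.]
0.67 tcp [401.  55. 125.] z [ 0.09  0.94 -0.34] x [0.55 0.24 0.8 ] wr [ 373. -243.  232.] elb [ 224. -124.  725.]
0.75 tcp [408.  43. 125.] z [ 0.25  0.94 -0.23] x [ 0.73 -0.03  0.68] wr [ 327. -256.  198.] elb [ 230. -162.  708.]
0.83 tcp [417.  23. 125.] z [ 0.43  0.89 -0.13] x [ 0.81 -0.31  0.5 ] wr [ 281. -260.  168.] elb [ 230. -201.  690.]
0.92 tcp [425.  -3. 125.] z [ 0.6   0.8  -0.06] x [ 0.78 -0.56  0.26] wr [ 236. -257.  142.] elb [ 224. -240.  670.]
1.0 tcp [430. -35. 122.] z [ 0.75  0.67 -0.  ] x [ 0.67 -0.75  0.  ] wr [ 193. -246.  122.] elb [ 211. -279.  648.]
```

```bash
cat >> kin.py <<'E'
def rows(qs,wmax=.95,tmax=.95):
    "split joint polyline into tool-frame rows (tx ty tz wx wy wz), rounded, with feedback of rounding"
    out=[];P,Rr=fk(qs[0])
    for a,b in zip(qs[:-1],qs[1:]):
        for n in range(1,60):
            ok=True;p,r=fk(a)
            for k in range(1,n+1):
                p2,r2=fk(a+(b-a)*k/n); t=r.inv().apply(p2-p)/60; w=np.degrees((r.inv()*r2).as_rotvec())/6
                ok&=np.abs(t).max()<tmax and np.abs(w).max()<wmax and np.linalg.norm(t)<1; p,r=p2,r2
            if ok: break
        for k in range(1,n+1):
            p2,r2=fk(a+(b-a)*k/n); t=(Rr.inv().apply(p2-P)/60).round(2); w=(np.degrees((Rr.inv()*r2).as_rotvec())/6).round(2)
            P=P+Rr.apply(t*60); Rr=Rr*R.from_rotvec(np.radians(w*6)); out.append((*t,*w))
            print(*[f"{v:5.2f}" for v in out[-1]]," tcp",p2.round(),"z",r2.as_matrix()[:,2].round(2),"wr",fk(a+(b-a)*k/n,True)[3].round())
        print("--")
E
python3 - <<'E'
from kin import *
from bench import bot
s=bot.observe(); q0=s["joint_pos"]
T=.728; rg=horiz(T,-1); dirv=np.array([np.cos(T),np.sin(T),0]); G=np.array([412.1,29.4,122.])
qs=[-.97,.85,2.45,1.45,1.56,-.15]
A,e=ik(G-70*dirv,rg,qs); Ah,e2=ik(G-70*dirv+[0,0,80],rg,A); print(e,e2,A.round(2),Ah.round(2))
V,e=ik(np.array([400,-100,270.]),horiz(1.25,-1,.6),A); print(V.round(2),e)
V[5]=(q0[5]+Ah[5])/2
rows([q0,V,Ah])
E
```

```text
9.056644323379714e-14 7.784601852023343e-10 [-1.25  0.83  2.43  1.17  1.52 -0.11] [-1.25  0.53  2.52  1.17  1.61  0.08]
[-0.92  0.14  2.07  0.75  1.61  0.72] 4.18274914704142e-10
 0.21 -0.14  0.13 -0.38  0.15  0.91  tcp [512.  67. 303.] z [-0.03  0.03 -1.  ] wr [521.  57. 620.]
 0.18 -0.14  0.13 -0.38  0.16  0.92  tcp [505.  55. 295.] z [-0.05  0.06 -1.  ] wr [521.  34. 611.]
 0.17 -0.16  0.11 -0.39  0.15  0.91  tcp [497.  43. 288.] z [-0.08  0.1  -0.99] wr [521.  12. 603.]
 0.15 -0.16  0.09 -0.38  0.16  0.92  tcp [489.  33. 282.] z [-0.1   0.14 -0.99] wr [520. -11. 595.]
 0.13 -0.16  0.09 -0.39  0.15  0.91  tcp [482.  23. 276.] z [-0.11  0.18 -0.98] wr [518. -33. 587.]
 0.11 -0.17  0.06 -0.39  0.16  0.91  tcp [474.  15. 271.] z [-0.13  0.22 -0.97] wr [514. -55. 578.]
 0.10 -0.17  0.06 -0.40  0.17  0.90  tcp [467.   6. 267.] z [-0.14  0.26 -0.96] wr [510. -77. 570.]
 0.07 -0.16  0.04 -0.40  0.16  0.91  tcp [460.  -2. 263.] z [-0.14  0.3  -0.94] wr [504. -98. 562.]
 0.06 -0.16  0.03 -0.40  0.17  0.89  tcp [453.  -9. 260.] z [-0.14  0.35 -0.93] wr [ 498. -119.  554.]
 0.04 -0.16  0.02 
[... 2583 characters left out ...]
.06  0.43  0.94  tcp [365. -40. 206.] z [ 0.57  0.81 -0.15] wr [ 184. -296.  254.]
-0.06 -0.01  0.05  0.08  0.43  0.94  tcp [364. -35. 204.] z [ 0.6   0.79 -0.12] wr [ 173. -286.  243.]
-0.06 -0.02  0.04  0.10  0.42  0.94  tcp [363. -31. 203.] z [ 0.63  0.77 -0.09] wr [ 163. -275.  233.]
-0.05 -0.01  0.04  0.12  0.42  0.94  tcp [362. -27. 202.] z [ 0.66  0.75 -0.07] wr [ 152. -264.  224.]
-0.05 -0.01  0.04  0.14  0.42  0.94  tcp [361. -24. 202.] z [ 0.69  0.72 -0.04] wr [ 142. -253.  216.]
-0.05 -0.01  0.03  0.16  0.41  0.94  tcp [360. -20. 202.] z [ 0.72  0.7  -0.02] wr [ 132. -241.  208.]
-0.04 -0.01  0.03  0.18  0.39  0.95  tcp [360. -17. 202.] z [0.75 0.67 0.  ] wr [ 123. -228.  202.]
--
```

>>> servo_tool([
  {"tx": 0.21,"ty": -0.14,"tz": 0.13,"wx": -0.38,"wy": 0.15,"wz": 0.91,"gripper": -1},
  {"tx": 0.18,"ty": -0.14,"tz": 0.13,"wx": -0.38,"wy": 0.16,"wz": 0.92,"gripper": -1},
  {"tx": 0.17,"ty": -0.16,"tz": 0.11,"wx": -0.39,"wy": 0.15,"wz": 0.91,"gripper": -1},
  {"tx": 0.15,"ty": -0.16,"tz": 0.09,"wx": -0.38,"wy": 0.16,"wz": 0.92,"gripper": -1},
  {"tx": 0.13,"ty": -0.16,"tz": 0.09,"wx": -0.39,"wy": 0.15,"wz": 0.91,"gripper": -1},
  {"tx": 0.11,"ty": -0.17,"tz": 0.06,"wx": -0.39,"wy": 0.16,"wz": 0.91,"gripper": -1},
  {"tx": 0.1,"ty": -0.17,"tz": 0.06,"wx": -0.4,"wy": 0.17,"wz": 0.9,"gripper": -1},
  {"tx": 0.07,"ty": -0.16,"tz": 0.04,"wx": -0.4,"wy": 0.16,"wz": 0.91,"gripper": -1},
  {"tx": 0.06,"ty": -0.16,"tz": 0.03,"wx": -0.4,"wy": 0.17,"wz": 0.89,"gripper": -1},
  {"tx": 0.04,"ty": -0.16,"tz": 0.02,"wx": -0.41,"wy": 0.18,"wz": 0.89,"gripper": -1},
  {"tx": 0.03,"ty": -0.15,"tz": 0,"wx": -0.42,"wy": 0.19,"wz": 0.89,"gripper": -1},
  {"tx": 0.01,"ty": -0.13,"tz": -0.01,"wx": -0.42,"wy": 0.19,"wz": 0.87,"gripper": -1},
])

```text
time_s: 14.52
eef_pos: [432.6, -28.0, 249.8]
tcp_rot: [-0.973, -2.608, -0.604]
force: [-0.3, -0.3, 0.7]
width: 1.0
```

>>> servo_tool([
  {"tx": 0,"ty": -0.13,"tz": -0.03,"wx": -0.42,"wy": 0.2,"wz": 0.87,"gripper": -1},
  {"tx": -0.01,"ty": -0.12,"tz": -0.04,"wx": -0.43,"wy": 0.21,"wz": 0.87,"gripper": -1},
  {"tx": -0.02,"ty": -0.11,"tz": -0.05,"wx": -0.44,"wy": 0.22,"wz": 0.85,"gripper": -1},
  {"tx": -0.03,"ty": -0.1,"tz": -0.06,"wx": -0.44,"wy": 0.23,"wz": 0.84,"gripper": -1},
  {"tx": -0.03,"ty": -0.08,"tz": -0.08,"wx": -0.44,"wy": 0.25,"wz": 0.83,"gripper": -1},
  {"tx": -0.04,"ty": -0.07,"tz": -0.08,"wx": -0.45,"wy": 0.26,"wz": 0.82,"gripper": -1},
  {"tx": -0.04,"ty": -0.05,"tz": -0.1,"wx": -0.45,"wy": 0.27,"wz": 0.81,"gripper": -1},
  {"tx": -0.04,"ty": -0.04,"tz": -0.12,"wx": -0.45,"wy": 0.29,"wz": 0.8,"gripper": -1},
  {"tx": -0.04,"ty": -0.03,"tz": -0.12,"wx": -0.45,"wy": 0.31,"wz": 0.78,"gripper": -1},
  {"tx": -0.04,"ty": -0.01,"tz": -0.13,"wx": -0.45,"wy": 0.32,"wz": 0.77,"gripper": -1},
  {"tx": -0.03,"ty": 0,"tz": -0.15,"wx": -0.45,"wy": 0.34,"wz": 0.76,"gripper": -1},
  {"tx": 0,"ty": 0,"tz": 0,"wx": 0,"wy": 0,"wz": 0,"gripper": -1},
])

```text
time_s: 16.02
eef_pos: [397.8, -99.8, 266.9]
tcp_rot: [-1.885, -1.482, -1.051]
force: [-0.3, -0.3, -0.4]
width: 0.998
```

Run:
```python
from kin import *
from bench import bot
from h import log
s=bot.observe(); log(s); q0=s["joint_pos"]; print(s["time_s"],s["eef_pos"].round(1),fk(q0)[0].round(1),q0.round(2))
T=.728; rg=horiz(T,-1); dirv=np.array([np.cos(T),np.sin(T),0]); G=np.array([412.1,29.4,122.])
A,e=ik(G-70*dirv,rg,[-.97,.85,2.45,1.45,1.56,-.15]); Ah,e2=ik(G-70*dirv+[0,0,80],rg,A)
rows([q0,Ah])
```

```text
16.025 [397.8 -99.8 266.9] [397.8 -99.8 266.9] [-0.93  0.14  2.07  0.74  1.61 -0.93]
-0.08 -0.09  0.13 -0.13  0.40  0.93  tcp [394. -95. 258.] z [ 0.28  0.8  -0.53] wr [ 307. -349.  427.]
-0.08 -0.09  0.13 -0.12  0.40  0.93  tcp [390. -89. 250.] z [ 0.3   0.82 -0.49] wr [ 296. -349.  407.]
-0.08 -0.08  0.11 -0.10  0.40  0.93  tcp [387. -84. 243.] z [ 0.32  0.83 -0.46] wr [ 286. -347.  389.]
-0.09 -0.07  0.11 -0.08  0.42  0.93  tcp [383. -79. 236.] z [ 0.34  0.84 -0.42] wr [ 275. -345.  371.]
-0.08 -0.06  0.10 -0.07  0.41  0.93  tcp [380. -73. 230.] z [ 0.37  0.85 -0.39] wr [ 264. -342.  353.]
-0.08 -0.05  0.09 -0.06  0.43  0.93  tcp [377. -68. 225.] z [ 0.39  0.85 -0.35] wr [ 252. -338.  337.]
-0.08 -0.05  0.08 -0.03  0.42  0.94  tcp [375. -63. 220.] z [ 0.42  0.85 -0.32] wr [ 241. -333.  321.]
-0.08 -0.04  0.08 -0.02  0.43  0.93  tcp [372. -58. 216.] z [ 0.45  0.85 -0.28] wr [ 229. -327.  306.]
-0.08 -0.03  0.07 -0.00  0.43  0.94  tcp [370. -53. 213.] z [ 0.48  0.84 -0.25] wr [ 218. -320.  291.]
-0.07 -0.03  0.06  0.02  0.43  0.93  tcp [368. -48. 210.] z [ 0.51  0.83 -0.22] wr [ 206. -312.  278.]
-0.06 -0.02  0.06  0.04  0.44  0.94  tcp [366. -43. 207.] z [ 0.54  0.82 -0.18] wr [ 195. -304.  265.]
-0.07 -0.02  0.06  0.06  0.43  0.93  tcp [365. -39. 205.] z [ 0.57  0.81 -0.15] wr [ 184. -295.  254.]
-0.06 -0.02  0.05  0.07  0.43  0.94  tcp [363. -35. 204.] z [ 0.6   0.79 -0.12] wr [ 173. -285.  243.]
-0.05 -0.01  0.04  0.10  0.42  0.94  tcp [362. -31. 203.] z [ 0.63  0.77 -0.09] wr [ 162. -275.  233.]
-0.05 -0.02  0.04  0.12  0.43  0.93  tcp [361. -27. 202.] z [ 0.66  0.75 -0.07] wr [ 152. -264.  224.]
-0.05 -0.01  0.04  0.14  0.41  0.94  tcp [361. -23. 202.] z [ 0.69  0.72 -0.04] wr [ 142. -253.  215.]
-0.04 -0.01  0.03  0.16  0.41  0.94  tcp [360. -20. 202.] z [ 0.72  0.7  -0.02] wr [ 132. -241.  208.]
-0.04 -0.01  0.03  0.18  0.40  0.94  tcp [360. -17. 202.] z [0.75 0.67 0.  ] wr [ 123. -228.  202.]
--
```

>>> servo_tool([
  {"tx": -0.08,"ty": -0.09,"tz": 0.13,"wx": -0.13,"wy": 0.4,"wz": 0.93,"gripper": -1},
  {"tx": -0.08,"ty": -0.09,"tz": 0.13,"wx": -0.12,"wy": 0.4,"wz": 0.93,"gripper": -1},
  {"tx": -0.08,"ty": -0.08,"tz": 0.11,"wx": -0.1,"wy": 0.4,"wz": 0.93,"gripper": -1},
  {"tx": -0.09,"ty": -0.07,"tz": 0.11,"wx": -0.08,"wy": 0.42,"wz": 0.93,"gripper": -1},
  {"tx": -0.08,"ty": -0.06,"tz": 0.1,"wx": -0.07,"wy": 0.41,"wz": 0.93,"gripper": -1},
  {"tx": -0.08,"ty": -0.05,"tz": 0.09,"wx": -0.06,"wy": 0.43,"wz": 0.93,"gripper": -1},
  {"tx": -0.08,"ty": -0.05,"tz": 0.08,"wx": -0.03,"wy": 0.42,"wz": 0.94,"gripper": -1},
  {"tx": -0.08,"ty": -0.04,"tz": 0.08,"wx": -0.02,"wy": 0.43,"wz": 0.93,"gripper": -1},
  {"tx": -0.08,"ty": -0.03,"tz": 0.07,"wx": 0,"wy": 0.43,"wz": 0.94,"gripper": -1},
])

```text
time_s: 17.15
eef_pos: [370.9, -52.6, 213.0]
tcp_rot: [-1.905, -0.319, -0.945]
force: [0.1, 0.0, -0.3]
width: 0.998
```

>>> servo_tool([
  {"tx": -0.07,"ty": -0.03,"tz": 0.06,"wx": 0.02,"wy": 0.43,"wz": 0.93,"gripper": -1},
  {"tx": -0.06,"ty": -0.02,"tz": 0.06,"wx": 0.04,"wy": 0.44,"wz": 0.94,"gripper": -1},
  {"tx": -0.07,"ty": -0.02,"tz": 0.06,"wx": 0.06,"wy": 0.43,"wz": 0.93,"gripper": -1},
  {"tx": -0.06,"ty": -0.02,"tz": 0.05,"wx": 0.07,"wy": 0.43,"wz": 0.94,"gripper": -1},
  {"tx": -0.05,"ty": -0.01,"tz": 0.04,"wx": 0.1,"wy": 0.42,"wz": 0.94,"gripper": -1},
  {"tx": -0.05,"ty": -0.02,"tz": 0.04,"wx": 0.12,"wy": 0.43,"wz": 0.93,"gripper": -1},
  {"tx": -0.05,"ty": -0.01,"tz": 0.04,"wx": 0.14,"wy": 0.41,"wz": 0.94,"gripper": -1},
  {"tx": -0.04,"ty": -0.01,"tz": 0.03,"wx": 0.16,"wy": 0.41,"wz": 0.94,"gripper": -1},
  {"tx": -0.04,"ty": -0.01,"tz": 0.03,"wx": 0.18,"wy": 0.4,"wz": 0.94,"gripper": -1},
  {"tx": 0,"ty": 0,"tz": 0,"wx": 0,"wy": 0,"wz": 0,"gripper": -1},
])

```text
time_s: 18.4
eef_pos: [360.7, -16.5, 202.9]
tcp_rot: [-1.47, 0.655, -0.659]
force: [0.4, -0.8, 0.6]
width: 1.0
```

Run:
```python
from kin import *
from h import goto,log
from bench import bot
s=bot.observe(); print(s["time_s"],s["eef_pos"].round(1),s["joint_pos"].round(2),s["force"])
T=.728; dirv=np.array([np.cos(T),np.sin(T),0]); G=np.array([412.1,29.4,122.])
print(goto(s,G-70*dirv,horiz(T,-1).as_matrix()))
```

```text
18.4 [360.7 -16.5 202.9] [-1.24  0.53  2.52  1.17  1.61  0.08] [ 0.40227077 -0.80314646  0.5699811 ]
(array([-0.01,  1.35, -0.02]), array([-0.  ,  0.02,  0.02]))
```

>>> servo_tool([
  {"tx": 0,"ty": 0.3,"tz": 0,"wx": 0,"wy": 0.02,"wz": 0.02,"gripper": -1},
  {"tx": 0,"ty": 0.4,"tz": 0,"wx": 0,"wy": 0,"wz": 0,"gripper": -1},
  {"tx": 0,"ty": 0.4,"tz": 0,"wx": 0,"wy": 0,"wz": 0,"gripper": -1},
  {"tx": 0,"ty": 0.25,"tz": 0,"wx": 0,"wy": 0,"wz": 0,"gripper": -1},
  {"tx": 0,"ty": 0,"tz": 0,"wx": 0,"wy": 0,"wz": 0,"gripper": -1},
])

```text
time_s: 19.02
eef_pos: [361.4, -18.2, 121.4]
tcp_rot: [-1.47, 0.657, -0.66]
force: [1.1, -0.5, 0.1]
width: 1.0
```

Run:
```python
from kin import *
from h import goto
from bench import bot
s=bot.observe(); print(s["time_s"],s["eef_pos"].round(1),s["force"])
print(goto(s,[412.1,29.4,122],horiz(.728,-1).as_matrix()))
```

```text
19.025 [361.4 -18.2 121.4] [ 1.10697998 -0.4693914   0.1272668 ]
(array([-0.03, -0.01,  1.16]), array([ 0.01, -0.  ,  0.03]))
```

>>> servo_tool([
  {"tx": -0.01,"ty": 0,"tz": 0.3,"wx": 0,"wy": 0,"wz": 0.02,"gripper": -1},
  {"tx": -0.01,"ty": 0,"tz": 0.4,"wx": 0,"wy": 0,"wz": 0,"gripper": -0.8},
  {"tx": -0.01,"ty": -0.01,"tz": 0.3,"wx": 0,"wy": 0,"wz": 0,"gripper": -0.5},
  {"tx": 0,"ty": 0,"tz": 0.16,"wx": 0,"wy": 0,"wz": 0,"gripper": -0.2},
  {"tx": 0,"ty": 0,"tz": 0,"wx": 0,"wy": 0,"wz": 0,"gripper": 0.3},
  {"tx": 0,"ty": 0,"tz": 0,"wx": 0,"wy": 0,"wz": 0,"gripper": 0.6},
  {"tx": 0,"ty": 0,"tz": 0,"wx": 0,"wy": 0,"wz": 0,"gripper": 0.7},
  {"tx": 0,"ty": 0,"tz": 0,"wx": 0,"wy": 0,"wz": 0,"gripper": 0.7},
])

```text
time_s: 20.02
eef_pos: [412.0, 29.2, 122.7]
tcp_rot: [-1.468, 0.66, -0.66]
force: [0.7, 0.1, 0.1]
width: 0.153
```

Run:
```python
from kin import *
from h import goto,snap
s,c=snap("w10"); print(s["time_s"],s["eef_pos"].round(1),s["force"],s["width"])
print(goto(s,[412.1,29.4,122],horiz(.728,-1).as_matrix()))
```

```text
20.025 [412.   29.2 122.7] [0.74897687 0.09710466 0.06334012] 0.15262606674215243
(array([-0.  ,  0.01,  0.  ]), array([ 0.  , -0.02, -0.  ]))
```

>>> servo_tool([
  {"tx": 0,"ty": 0.01,"tz": 0,"wx": 0,"wy": 0,"wz": 0,"gripper": 0.8},
  {"tx": 0,"ty": 0,"tz": 0,"wx": 0,"wy": 0,"wz": 0,"gripper": 0.9},
  {"tx": 0,"ty": 0,"tz": 0,"wx": 0,"wy": 0,"wz": 0,"gripper": 1},
  {"tx": 0,"ty": 0,"tz": 0,"wx": 0,"wy": 0,"wz": 0,"gripper": 1},
  {"tx": 0,"ty": 0,"tz": 0,"wx": 0,"wy": 0,"wz": 0,"gripper": 1},
])

```text
time_s: 20.7
eef_pos: [412.0, 29.7, 122.1]
tcp_rot: [-1.469, 0.66, -0.659]
force: [0.2, -0.3, -0.6]
width: 0.022
```

>>> servo_tool([
  {"tx": 0,"ty": -0.08,"tz": 0,"wx": 0,"wy": 0,"wz": 0,"gripper": 1},
  {"tx": 0,"ty": -0.12,"tz": 0,"wx": 0,"wy": 0,"wz": 0,"gripper": 1},
  {"tx": 0,"ty": 0,"tz": 0,"wx": 0,"wy": 0,"wz": 0,"gripper": 1},
])

```text
time_s: 21.08
eef_pos: [411.9, 29.8, 134.6]
tcp_rot: [-1.469, 0.659, -0.659]
force: [-0.1, 0.9, -2.2]
width: 0.026
```

Run:
```python
from bench import bot; from h import *; import pickle
s0,c0=pickle.load(open("w10.pkl","rb"))
s,c=snap("w11"); print(s["eef_pos"],s["force"],s["wrist_torque"],s["width"],s0["wrist_torque"])
print(proj(c,[[*s["eef_pos"]]],s))
cv2.imwrite("pics/m11.png",np.hstack([cv2.resize(c0["image"],(400,300)),cv2.resize(c["image"],(400,300))]))
from bench import vision
d=vision.camera("scene"); cv2.imwrite("pics/s11.png",d["image"])
```

```text
[411.88545865  29.83534202 134.57749087] [-0.06079018  0.90602533 -2.17298139] [-0.4369551   0.51190233 -0.00906309] 0.0260038310153138 [-0.32671504  0.35307498 -0.02997707]
[[322.13571926 299.6479562 ]]
```

The plate is gripped, with the wrist carrying its weight. I'll refine the trough pose from several stored views and plan the carry.

```bash
python3 - <<'E'
from h import *; import pickle
t=pickle.load(open("c0.pkl","rb"))["top"]; s2,c2=pickle.load(open("w2.pkl","rb")); s8,c8=pickle.load(open("w8.pkl","rb"))
for nm,s,c in(("w2",s2,c2),("w8",s8,c8),("top",None,t)):
    for L,W in((150,46),(142,38)):
        Q,C,y,d=refine(c,s,[558.2,382.5],.262,L,W,55,r=2.5); print(nm,L,C,y,d)
E
python3 - <<'E'
from kin import *
from bench import bot
s=bot.observe(); q=s["joint_pos"]; P0=s["eef_pos"]; r0=R.from_rotvec(s["tcp_rot"])
r1=horiz(.559,-1,.035)
way=[P0,P0+[0,0,45],np.array([440,120,205.]),np.array([479.7,361.8,205]),np.array([479.7,361.8,100]),np.array([479.7,361.8,63])]; rr=[r0,r0,horiz(.65,-1),r1,r1,r1]
for i in range(5):
    sl=Slerp([0,1],R.concatenate([rr[i],rr[i+1]])); dm=e0=0
    for k in np.linspace(0,1,9)[1:]:
        qn,e=ik(way[i]+(way[i+1]-way[i])*k,sl([k])[0],q); dm=max(dm,abs(qn-q).max()); e0=max(e,e0); q=qn
    _,_,el,w=fk(q,True); print(way[i+1],q.round(2),"step",dm.round(3),"err",e0.round(5),"mg",np.minimum(q-LO,HI-q).min().round(2),"wr",w.round(),"elb",el.round())
E
```

```text
w2 150 [558.7 381.9] 0.265 [np.float64(145.5), np.float64(42.3), np.float64(146.2), np.float64(45.0)]
w2 142 [557.6 382.4] 0.259 [np.float64(139.7), np.float64(38.0), np.float64(138.8), np.float64(38.1)]
w8 150 [558.  381.3] 0.259 [np.float64(147.8), np.float64(42.4), np.float64(144.3), np.float64(42.7)]
w8 142 [557.1 381.7] 0.275 [np.float64(142.0), np.float64(43.0), np.float64(141.6), np.float64(36.1)]
top 150 [554.4 380.1] 0.258 [np.float64(144.8), np.float64(42.5), np.float64(144.6), np.float64(41.4)]
top 142 [554.6 380.4] 0.257 [np.float64(144.5), np.float64(41.7), np.float64(145.9), np.float64(42.1)]
[411.96697198  29.7205827  179.18342864] [-0.98  0.62  2.51  1.44  1.57  0.01] step 0.022 err 0.0 mg 0.12 wr [ 175. -181.  179.] elb [ 193. -208.  706.]
[440. 120. 205.] [-0.59  0.53  2.63  1.9   1.58 -0.02] step 0.069 err 0.00197 mg 0.0 wr [188. -73. 204.] elb [227. -99. 730.]
[479.7 361.8 205. ] [ 0.59  0.49  2.48  3.17  1.36 -0.01] step 0.194 err 0.01704 mg 0.15 wr [211. 194. 216.] elb [163. 161. 741.]
[479.7 361.8 100. ] [0.59 0.85 2.37 3.17 1.62 0.  ] step 0.048 err 0.0 mg 0.26 wr [211. 194. 111.] elb [276. 237. 633.]
[479.7 361.8  63. ] [0.59 0.96 2.32 3.17 1.68 0.  ] step 0.015 err 0.0 mg 0.31 wr [211. 194.  74.] elb [304. 256. 590.]
```

```bash
cat > carry.py <<'E'
from kin import *
from bench import bot
def plan(P0,r0,q,way,rr,ns):
    P=P0;r=r0;a=P0;ra=r0
    for b,rb,n in zip(way,rr,ns):
        sl=Slerp([0,1],R.concatenate([ra,rb]))
        for k in np.linspace(0,1,n+1)[1:]:
            p2=a+(b-a)*k;r2=sl([k])[0]; q,e=ik(p2,r2,q); t=(r.inv().apply(p2-P)/60).round(2); w=(np.degrees((r.inv()*r2).as_rotvec())/6).round(2)
            P=P+r.apply(t*60); r=r*R.from_rotvec(np.radians(w*6))
            print(*[f"{v+0:5.2f}" for v in(*t,*w)],"  e",e.round(4),"mg",np.minimum(q-LO,HI-q).min().round(2),"wr",fk(q,True)[3].round())
        a,ra=b,rb; print("--")
    return q
E
python3 - <<'E'
from carry import *
s=bot.observe(); P0=s["eef_pos"]; r0=R.from_rotvec(s["tcp_rot"])
A=np.array
plan(P0,r0,s["joint_pos"],[P0+[0,0,48],A([470,170,205.]),A([485,270,205.]),A([479.7,361.8,190]),A([479.7,361.8,90])],[r0,horiz(.85,-1),horiz(.72,-1,.02),horiz(.559,-1,.035),horiz(.559,-1,.035)],[2,5,4,4,4])
E
```

```text
0.00 -0.40  0.00  0.00  0.00  0.00   e 0.0 mg 0.14 wr [ 175. -181.  158.]
 0.00 -0.40  0.00  0.00  0.00  0.00   e 0.0 mg 0.11 wr [ 175. -181.  182.]
--
-0.22 -0.08  0.45  0.00 -0.23  0.00   e 0.0 mg 0.11 wr [ 192. -159.  187.]
-0.21 -0.07  0.46  0.00 -0.24  0.00   e 0.0 mg 0.1 wr [ 209. -136.  191.]
-0.20 -0.08  0.47  0.01 -0.23  0.00   e 0.0 mg 0.1 wr [ 226. -114.  196.]
-0.19 -0.08  0.47  0.00 -0.24  0.00   e 0.0 mg 0.11 wr [243. -91. 200.]
-0.17 -0.07  0.48  0.00 -0.23  0.00   e 0.0 mg 0.13 wr [261. -68. 205.]
--
-0.23  0.00  0.35 -0.05  0.31  0.00   e 0.0 mg 0.11 wr [257. -36. 207.]
-0.24  0.00  0.35 -0.05  0.31  0.01   e 0.0 mg 0.09 wr [253.  -4. 208.]
-0.25 -0.01  0.33 -0.04  0.31  0.00   e 0.0 mg 0.09 wr [250.  28. 210.]
-0.26  0.00  0.34 -0.05  0.31  0.00   e 0.0 mg 0.09 wr [246.  61. 211.]
--
-0.30  0.06  0.23 -0.04  0.38  0.01   e 0.0 mg 0.1 wr [237.  94. 209.]
-0.31  0.05  0.23 -0.03  0.39  0.01   e 0.0 mg 0.11 wr [228. 127. 206.]
-0.32  0.06  0.21 -0.04  0.38  0.02   e 0.0 mg 0.13 wr [219. 160. 204.]
-0.33  0.06  0.20 -0.04  0.38  0.01   e 0.0 mg 0.16 wr [211. 194. 201.]
--
 0.00  0.41  0.01  0.00  0.00  0.00   e 0.0 mg 0.19 wr [211. 194. 176.]
 0.00  0.42  0.02  0.00  0.00  0.00   e 0.0 mg 0.21 wr [211. 194. 151.]
 0.00  0.42  0.01  0.00  0.00  0.00   e 0.0 mg 0.24 wr [211. 194. 126.]
 0.00  0.41  0.02  0.00  0.00  0.00   e 0.0 mg 0.27 wr [211. 194. 101.]
--
```

>>> servo_tool([
  {"tx": 0,"ty": -0.4,"tz": 0,"wx": 0,"wy": 0,"wz": 0,"gripper": 1},
  {"tx": 0,"ty": -0.4,"tz": 0,"wx": 0,"wy": 0,"wz": 0,"gripper": 1},
  {"tx": -0.22,"ty": -0.08,"tz": 0.45,"wx": 0,"wy": -0.23,"wz": 0,"gripper": 1},
  {"tx": -0.21,"ty": -0.07,"tz": 0.46,"wx": 0,"wy": -0.24,"wz": 0,"gripper": 1},
  {"tx": -0.2,"ty": -0.08,"tz": 0.47,"wx": 0,"wy": -0.23,"wz": 0,"gripper": 1},
  {"tx": -0.19,"ty": -0.08,"tz": 0.47,"wx": 0,"wy": -0.24,"wz": 0,"gripper": 1},
  {"tx": -0.17,"ty": -0.07,"tz": 0.48,"wx": 0,"wy": -0.23,"wz": 0,"gripper": 1},
  {"tx": -0.23,"ty": 0,"tz": 0.35,"wx": -0.05,"wy": 0.31,"wz": 0,"gripper": 1},
  {"tx": -0.24,"ty": 0,"tz": 0.35,"wx": -0.05,"wy": 0.31,"wz": 0.01,"gripper": 1},
  {"tx": -0.25,"ty": -0.01,"tz": 0.33,"wx": -0.04,"wy": 0.31,"wz": 0,"gripper": 1},
  {"tx": -0.26,"ty": 0,"tz": 0.34,"wx": -0.05,"wy": 0.31,"wz": 0,"gripper": 1},
  {"tx": 0,"ty": 0,"tz": 0,"wx": 0,"wy": 0,"wz": 0,"gripper": 1},
])

```text
time_s: 22.68
eef_pos: [483.1, 273.0, 204.6]
tcp_rot: [-1.488, 0.669, -0.654]
force: [-0.1, 0.1, 0.3]
width: 0.025
```

>>> servo_tool([
  {"tx": -0.3,"ty": 0.06,"tz": 0.23,"wx": -0.04,"wy": 0.38,"wz": 0.01,"gripper": 1},
  {"tx": -0.31,"ty": 0.05,"tz": 0.23,"wx": -0.03,"wy": 0.39,"wz": 0.01,"gripper": 1},
  {"tx": -0.32,"ty": 0.06,"tz": 0.21,"wx": -0.04,"wy": 0.38,"wz": 0.02,"gripper": 1},
  {"tx": -0.33,"ty": 0.06,"tz": 0.2,"wx": -0.04,"wy": 0.38,"wz": 0.01,"gripper": 1},
  {"tx": 0,"ty": 0.41,"tz": 0.01,"wx": 0,"wy": 0,"wz": 0,"gripper": 1},
  {"tx": 0,"ty": 0.42,"tz": 0.02,"wx": 0,"wy": 0,"wz": 0,"gripper": 1},
  {"tx": 0,"ty": 0.4,"tz": 0.01,"wx": 0,"wy": 0,"wz": 0,"gripper": 1},
  {"tx": 0,"ty": 0,"tz": 0,"wx": 0,"wy": 0,"wz": 0,"gripper": 1},
  {"tx": 0,"ty": 0,"tz": 0,"wx": 0,"wy": 0,"wz": 0,"gripper": 1},
])

```text
time_s: 23.8
eef_pos: [480.2, 360.7, 116.3]
tcp_rot: [-1.454, 0.808, -0.778]
force: [0.9, -0.3, -0.1]
width: 0.024
```

Run:
```python
from kin import *
from h import *; import pickle
from bench import bot,vision
s=bot.observe(); print(s["time_s"],s["eef_pos"].round(1),s["force"].round(1),s["width"])
print(goto(s,[479.7,361.8,90],horiz(.559,-1,.035).as_matrix()))
t=vision.camera("top"); d=vision.camera("scene"); pickle.dump((s,t,d),open("p12.pkl","wb"))
cv2.imwrite("pics/t12.png",t["image"])
# predicted plate
r=R.from_rotvec(s["tcp_rot"]).as_matrix(); T=np.arctan2(r[1,2],r[0,2]); y=T-.297; dd=np.array([np.cos(y),np.sin(y)]);n=np.array([-dd[1],dd[0]])
C=s["eef_pos"][:2]+72.2*dd-.3*n; zc=s["eef_pos"][2]+2-72*.035; print("pred",C.round(1),y.round(3))
for nm,c in(("top",t),("scene",d)): print(nm,refine(c,None,C,y,170,60,zc,r=5))
H,S,V=cv2.split(cv2.cvtColor(t["image"],cv2.COLOR_BGR2HSV)); print(V[215:235:4,200:225:4])
im=np.hstack([cv2.resize(t["image"][150:300,150:300],(400,400)),cv2.resize(d["image"][230:430,280:480],(400,400))]); cv2.imwrite("pics/m12.png",im)
```

```text
23.8 [480.2 360.7 116.3] [ 0.9 -0.3 -0.1] 0.02404477537502989
(array([-0.02,  0.44,  0.02]), array([ 0.01, -0.01, -0.01]))
pred [550. 379.] 0.261
top (array([[228.4, 245.7],
       [206.5, 256.7],
       [193. , 200.4],
       [215.5, 194.5]]), array([553.2, 375.9]), np.float64(0.265), [np.float64(155.3), np.float64(69.9), np.float64(170.0), np.float64(67.2)])
scene (array([[404.7, 271.1],
       [431.4, 281.2],
       [394.1, 340.1],
       [364.3, 324.7]]), array([552.1, 381.4]), np.float64(0.292), [np.float64(172.3), np.float64(60.5), np.float64(176.4), np.float64(64.3)])
[[ 76  76  72  73  75  88 143]
 [ 76  76  73  73  73  70 133]
 [ 75  75  75  73  73  37 138]
 [ 68  79  74  76  73  72  88]
 [105  78  80  77  77  77  88]]
```

Run:
```python
from h import *; import pickle
s,t,d=pickle.load(open("p12.pkl","rb"))
for nm,c,b in(("top",t,(170,170,260,275)),("scene",d,(330,230,460,370))):
    H,S,V=cv2.split(cv2.cvtColor(c["image"],cv2.COLOR_BGR2HSV)); m=np.zeros_like(V); x0,y0,x1,y1=b
    m[y0:y1,x0:x1]=((V<100)&(V>60)&(S<50))[y0:y1,x0:x1]; m=cv2.morphologyEx(m,cv2.MORPH_OPEN,np.ones((5,5)))
    for k in blobs(m,150)[:2]:
        print(nm,k.min(0),k.max(0),cv2.contourArea(k.reshape(-1,1,2)),[rect(plane(c,k,z)) for z in(105,115)], cv2.boxPoints(cv2.minAreaRect(k.astype(np.float32))).round().tolist())
```

```text
top [195 197] [225 255] 1035.0 [(array([550.6, 380.4]), array([170.6,  59.5]), np.float64(0.256)), (array([549.1, 378.7]), array([169.6,  59.1]), np.float64(0.256))] [[193.0, 200.0], [213.0, 195.0], [227.0, 252.0], [206.0, 256.0]]
scene [368 272] [429 337] 1884.0 [(array([543.2, 376. ]), array([180.4,  62.7]), np.float64(0.282)), (array([550.1, 381.2]), array([177.8,  61.8]), np.float64(0.282))] [[366.0, 324.0], [407.0, 265.0], [432.0, 282.0], [391.0, 342.0]]
```

View pics/m12.png

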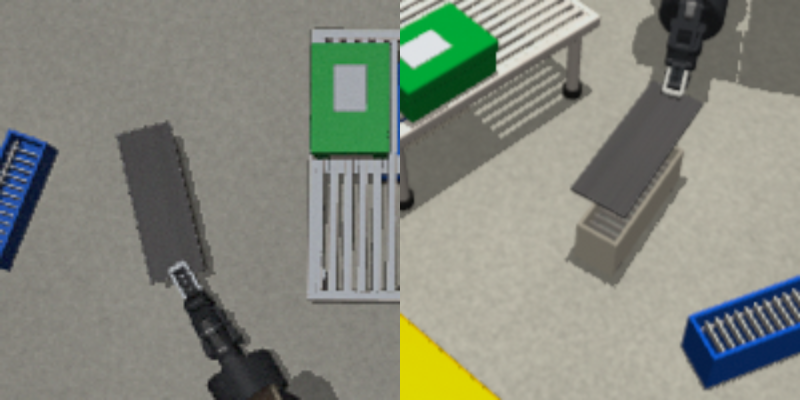

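The last view shows the plate held level above the trough, lined up, and the gripper clear of the shelf. I'll back off 4 mm lengthwise for finger clearance, then lower.

Run:
```python
from carry import *
s=bot.observe()
plan(s["eef_pos"],R.from_rotvec(s["tcp_rot"]),s["joint_pos"],[np.array([476.2,360.1,100]),np.array([476.2,360.1,67])],[horiz(.559,-1,.035)]*2,[2,4])
```

```text
-0.01  0.14 -0.03  0.00  0.00 -0.01   e 0.0 mg 0.24 wr [209. 193. 120.]
-0.01  0.15 -0.03 -0.01 -0.01  0.00   e 0.0 mg 0.25 wr [207. 192. 111.]
--
 0.00  0.14  0.01  0.00  0.00  0.00   e 0.0 mg 0.26 wr [207. 192. 103.]
 0.00  0.13  0.00  0.00  0.00  0.00   e 0.0 mg 0.27 wr [207. 192.  95.]
 0.00  0.14  0.01  0.00  0.00  0.00   e 0.0 mg 0.28 wr [207. 192.  86.]
 0.00  0.14  0.00  0.00  0.00  0.00   e 0.0 mg 0.29 wr [207. 192.  78.]
--
```

>>> servo_tool([
  {"tx": -0.01,"ty": 0.14,"tz": -0.03,"wx": 0,"wy": 0,"wz": -0.01,"gripper": 1},
  {"tx": -0.01,"ty": 0.15,"tz": -0.03,"wx": -0.01,"wy": -0.01,"wz": 0,"gripper": 1},
  {"tx": 0,"ty": 0.14,"tz": 0.01,"wx": 0,"wy": 0,"wz": 0,"gripper": 1},
  {"tx": 0,"ty": 0.13,"tz": 0,"wx": 0,"wy": 0,"wz": 0,"gripper": 1},
  {"tx": 0,"ty": 0.14,"tz": 0.01,"wx": 0,"wy": 0,"wz": 0,"gripper": 1},
  {"tx": 0,"ty": 0.12,"tz": 0,"wx": 0,"wy": 0,"wz": 0,"gripper": 1},
  {"tx": 0,"ty": 0,"tz": 0,"wx": 0,"wy": 0,"wz": 0,"gripper": 1},
  {"tx": 0,"ty": 0,"tz": 0,"wx": 0,"wy": 0,"wz": 0,"gripper": 1},
])

```text
time_s: 24.9
eef_pos: [475.4, 360.4, 66.9]
tcp_rot: [-1.456, 0.806, -0.776]
force: [0.3, 0.3, -0.4]
width: 0.026
```

>>> servo_tool([
  {"tx": 0,"ty": 0.03,"tz": 0,"wx": 0,"wy": 0,"wz": 0,"gripper": 1},
  {"tx": 0,"ty": 0,"tz": 0,"wx": 0,"wy": 0,"wz": 0,"gripper": 1},
])

```text
time_s: 25.15
eef_pos: [475.4, 360.4, 65.2]
tcp_rot: [-1.456, 0.805, -0.776]
force: [0.1, -0.9, -1.2]
width: 0.023
```

>>> servo_tool([
  {"tx": 0,"ty": 0.03,"tz": 0,"wx": 0,"wy": 0,"wz": 0,"gripper": 1},
  {"tx": 0,"ty": 0,"tz": 0,"wx": 0,"wy": 0,"wz": 0,"gripper": 1},
])

```text
time_s: 25.4
eef_pos: [475.3, 360.4, 63.3]
tcp_rot: [-1.456, 0.805, -0.776]
force: [-0.5, -0.3, -1.1]
width: 0.027
```

>>> servo_tool([
  {"tx": 0,"ty": 0.03,"tz": 0,"wx": 0,"wy": 0,"wz": 0,"gripper": 1},
  {"tx": 0,"ty": 0,"tz": 0,"wx": 0,"wy": 0,"wz": 0,"gripper": 1},
])

```text
time_s: 25.65
eef_pos: [475.3, 360.4, 61.6]
tcp_rot: [-1.456, 0.805, -0.776]
force: [0.7, -0.5, -0.4]
width: 0.025
```

>>> servo_tool([
  {"tx": 0,"ty": 0.02,"tz": 0,"wx": 0,"wy": 0,"wz": 0,"gripper": 1},
  {"tx": 0,"ty": 0,"tz": 0,"wx": 0,"wy": 0,"wz": 0,"gripper": 1},
])

```text
time_s: 25.9
eef_pos: [475.3, 360.4, 60.5]
tcp_rot: [-1.456, 0.805, -0.776]
force: [-0.3, -0.1, 0.6]
width: 0.025
```

>>> servo_tool([
  {"tx": 0,"ty": 0.015,"tz": 0,"wx": 0,"wy": 0,"wz": 0,"gripper": 1},
  {"tx": 0,"ty": 0,"tz": 0,"wx": 0,"wy": 0,"wz": 0,"gripper": 0.95},
  {"tx": 0,"ty": 0,"tz": 0,"wx": 0,"wy": 0,"wz": 0,"gripper": 0.88},
  {"tx": 0,"ty": 0,"tz": 0,"wx": 0,"wy": 0,"wz": 0,"gripper": 0.8},
  {"tx": 0,"ty": 0,"tz": 0,"wx": 0,"wy": 0,"wz": 0,"gripper": 0.7},
  {"tx": 0,"ty": 0,"tz": 0,"wx": 0,"wy": 0,"wz": 0,"gripper": 0.6},
  {"tx": 0,"ty": 0,"tz": 0,"wx": 0,"wy": 0,"wz": 0,"gripper": 0.5},
  {"tx": 0,"ty": 0,"tz": 0,"wx": 0,"wy": 0,"wz": 0,"gripper": 0.5},
])

```text
time_s: 26.9
eef_pos: [475.2, 360.8, 62.2]
tcp_rot: [-1.45, 0.802, -0.777]
force: [-1.3, -1.1, 10.2]
width: 0.244
```

```bash
cat > look.py <<'E'
from h import *; from bench import bot,vision
def look(z=59):
    s=bot.observe(); print(s["time_s"],s["eef_pos"].round(1),s["force"].round(1),round(s["width"],3))
    for nm,b in(("top",(170,170,260,275)),("scene",(340,250,470,400))):
        c=vision.camera(nm); cv2.imwrite(f"pics/{nm}_{s['time_s']:.1f}.png",c["image"])
        H,S,V=cv2.split(cv2.cvtColor(c["image"],cv2.COLOR_BGR2HSV)); m=np.zeros_like(V); x0,y0,x1,y1=b
        m[y0:y1,x0:x1]=((V<100)&(V>60)&(S<50))[y0:y1,x0:x1]; m=cv2.morphologyEx(m,cv2.MORPH_OPEN,np.ones((5,5)))
        for k in blobs(m,150)[:1]: print(nm,k.min(0),k.max(0),rect(plane(c,k,z)))
    return s
if __name__=="__main__": look()
E
python3 look.py
```

```text
26.9 [475.2 360.8  62.2] [-1.3 -1.1 10.2] 0.244
top [198 202] [228 257] (array([545.9, 379. ]), array([166.7,  59.1]), np.float64(0.267))
scene [369 290] [426 355] (array([548.7, 384.3]), array([174.5,  66. ]), np.float64(0.264))
```

>>> servo_tool([
  {"tx": 0,"ty": -0.015,"tz": -0.08,"wx": 0,"wy": 0,"wz": 0,"gripper": 0.5},
  {"tx": 0,"ty": 0,"tz": -0.15,"wx": 0,"wy": 0,"wz": 0,"gripper": 0.5},
  {"tx": 0,"ty": 0,"tz": -0.2,"wx": 0,"wy": 0,"wz": 0,"gripper": 0.5},
  {"tx": 0,"ty": 0,"tz": -0.25,"wx": 0,"wy": 0,"wz": 0,"gripper": 0.5},
  {"tx": 0,"ty": 0,"tz": 0,"wx": 0,"wy": 0,"wz": 0,"gripper": 0.5},
])

```text
time_s: 27.62
eef_pos: [438.0, 337.2, 61.3]
tcp_rot: [-1.46, 0.807, -0.775]
force: [-2.2, -0.7, 7.5]
width: 0.246
```

```bash
python3 look.py
```

```text
27.625 [438.  337.2  61.3] [-2.2 -0.7  7.5] 0.246
top [198 202] [228 257] (array([545. , 378.7]), array([168.7,  59.1]), np.float64(0.267))
scene [369 290] [426 356] (array([548.4, 384.5]), array([178.8,  66.5]), np.float64(0.264))
```

The plate rests on the rim, 10–13 mm short lengthwise as planned. I'll raise, close, square the tool to the plate and push it home with the shut tips.

Run:
```python
from carry import *
s=bot.observe(); rp=horiz(.262,-1,.2); A=np.array; d=A([.966,.259,0]); F=A([476.1,360.3,57.])
plan(s["eef_pos"],R.from_rotvec(s["tcp_rot"]),s["joint_pos"],[A([436,336,90.]),F-40*d+[0,0,33],F-30*d],[R.from_rotvec(s["tcp_rot"]),rp,rp],[2,5,3])
```

```text
0.00 -0.24 -0.03  0.00  0.00  0.00   e 0.0 mg 0.21 wr [169. 168.  88.]
 0.00 -0.24 -0.03  0.00  0.00  0.00   e 0.0 mg 0.19 wr [168. 167. 103.]
--
-0.04  0.00  0.02 -0.30  0.57  0.07   e 0.0 mg 0.18 wr [159. 187. 113.]
-0.04  0.00  0.03 -0.31  0.57  0.07   e 0.0 mg 0.19 wr [151. 207. 123.]
-0.04  0.00  0.03 -0.30  0.56  0.06   e 0.0 mg 0.2 wr [145. 227. 133.]
-0.04  0.00  0.02 -0.30  0.57  0.07   e 0.0 mg 0.22 wr [140. 248. 143.]
-0.04 -0.01  0.02 -0.31  0.57  0.07   e 0.0 mg 0.24 wr [137. 269. 153.]
--
 0.00  0.17  0.09  0.00  0.00  0.00   e 0.0 mg 0.25 wr [140. 270. 142.]
 0.00  0.17  0.09  0.00  0.00  0.00   e 0.0 mg 0.27 wr [144. 271. 131.]
 0.00  0.17  0.09  0.00  0.00  0.00   e 0.0 mg 0.29 wr [147. 272. 120.]
--
```

>>> servo_tool([
  {"tx": 0,"ty": -0.24,"tz": -0.03,"wx": 0,"wy": 0,"wz": 0,"gripper": 0.5},
  {"tx": 0,"ty": -0.24,"tz": -0.03,"wx": 0,"wy": 0,"wz": 0,"gripper": 0.7},
  {"tx": -0.04,"ty": 0,"tz": 0.02,"wx": -0.3,"wy": 0.57,"wz": 0.07,"gripper": 1},
  {"tx": -0.04,"ty": 0,"tz": 0.03,"wx": -0.31,"wy": 0.57,"wz": 0.07,"gripper": 1},
  {"tx": -0.04,"ty": 0,"tz": 0.03,"wx": -0.3,"wy": 0.56,"wz": 0.06,"gripper": 1},
  {"tx": -0.04,"ty": 0,"tz": 0.02,"wx": -0.3,"wy": 0.57,"wz": 0.07,"gripper": 1},
  {"tx": -0.04,"ty": -0.01,"tz": 0.02,"wx": -0.31,"wy": 0.57,"wz": 0.07,"gripper": 1},
  {"tx": 0,"ty": 0.17,"tz": 0.09,"wx": 0,"wy": 0,"wz": 0,"gripper": 1},
  {"tx": 0,"ty": 0.17,"tz": 0.09,"wx": 0,"wy": 0,"wz": 0,"gripper": 1},
  {"tx": 0,"ty": 0.17,"tz": 0.09,"wx": 0,"wy": 0,"wz": 0,"gripper": 1},
  {"tx": 0,"ty": 0,"tz": 0,"wx": 0,"wy": 0,"wz": 0,"gripper": 1},
])

```text
time_s: 29.1
eef_pos: [449.6, 352.3, 55.1]
tcp_rot: [-1.485, 1.14, -0.934]
force: [-0.1, -0.8, 0.6]
width: -0.003
```

Run:
```python
from look import *; from carry import *
s=look(); rp=horiz(.262,-1,.2); A=np.array; d=A([.966,.259,0]); F=A([476.1,360.3,57.])
plan(s["eef_pos"],R.from_rotvec(s["tcp_rot"]),s["joint_pos"],[F-20*d,F-8*d,F],[rp,rp,rp],[2,3,3])
```

```text
29.1 [449.6 352.3  55.1] [-0.1 -0.8  0.6] -0.003
top [198 202] [228 257] (array([545. , 378.7]), array([168.7,  59.1]), np.float64(0.267))
scene [369 290] [426 354] (array([545.2, 383.4]), array([175.4,  66. ]), np.float64(0.264))
-0.01 -0.03  0.06  0.00 -0.01  0.01   e 0.0 mg 0.3 wr [153. 274. 119.]
 0.00 -0.03  0.06  0.01 -0.01  0.00   e 0.0 mg 0.3 wr [156. 275. 120.]
--
 0.00 -0.01  0.06  0.00  0.00  0.00   e 0.0 mg 0.3 wr [160. 276. 120.]
 0.00 -0.01  0.07  0.00  0.00  0.00   e 0.0 mg 0.31 wr [164. 277. 120.]
 0.00 -0.02  0.07  0.00  0.00  0.00   e 0.0 mg 0.32 wr [168. 278. 120.]
--
 0.00 -0.01  0.04  0.00  0.00  0.00   e 0.0 mg 0.32 wr [171. 278. 120.]
 0.00  0.00  0.04  0.00  0.00  0.00   e 0.0 mg 0.32 wr [173. 279. 120.]
 0.00 -0.01  0.05  0.00  0.00  0.00   e 0.0 mg 0.33 wr [176. 280. 120.]
--
```

>>> servo_tool([
  {"tx": -0.01,"ty": -0.03,"tz": 0.06,"wx": 0,"wy": -0.01,"wz": 0.01,"gripper": 1},
  {"tx": 0,"ty": -0.03,"tz": 0.06,"wx": 0.01,"wy": -0.01,"wz": 0,"gripper": 1},
  {"tx": 0,"ty": -0.01,"tz": 0.06,"wx": 0,"wy": 0,"wz": 0,"gripper": 1},
  {"tx": 0,"ty": -0.01,"tz": 0.07,"wx": 0,"wy": 0,"wz": 0,"gripper": 1},
  {"tx": 0,"ty": -0.02,"tz": 0.07,"wx": 0,"wy": 0,"wz": 0,"gripper": 1},
  {"tx": 0,"ty": -0.01,"tz": 0.04,"wx": 0,"wy": 0,"wz": 0,"gripper": 1},
  {"tx": 0,"ty": 0,"tz": 0,"wx": 0,"wy": 0,"wz": 0,"gripper": 1},
])

```text
time_s: 30.08
eef_pos: [471.3, 360.2, 59.7]
tcp_rot: [-1.48, 1.137, -0.93]
force: [0.3, -0.5, 0.3]
width: -0.002
```

```bash
python3 look.py
```

```text
30.075 [471.3 360.2  59.7] [ 0.3 -0.5  0.3] -0.002
top [198 199] [227 255] (array([553.4, 381. ]), array([168.8,  59.7]), np.float64(0.262))
scene [366 292] [425 356] (array([553.3, 385.8]), array([174.4,  66.6]), np.float64(0.263))
```

>>> servo_tool([
  {"tx": 0,"ty": 0.01,"tz": 0.04,"wx": 0,"wy": 0,"wz": 0,"gripper": 1},
  {"tx": 0,"ty": 0,"tz": 0,"wx": 0,"wy": 0,"wz": 0,"gripper": 1},
  {"tx": 0,"ty": 0,"tz": -0.15,"wx": 0,"wy": 0,"wz": 0,"gripper": 1},
  {"tx": 0,"ty": -0.1,"tz": -0.4,"wx": 0,"wy": 0,"wz": 0,"gripper": 1},
  {"tx": 0,"ty": -0.4,"tz": -0.4,"wx": 0,"wy": 0,"wz": 0,"gripper": 1},
  {"tx": 0,"ty": -0.4,"tz": -0.1,"wx": 0,"wy": 0,"wz": 0,"gripper": 1},
  {"tx": 0,"ty": 0,"tz": 0,"wx": 0,"wy": 0,"wz": 0,"gripper": 1},
  {"tx": 0,"ty": 0,"tz": 0,"wx": 0,"wy": 0,"wz": 0,"gripper": 1},
])

```text
time_s: 31.18
eef_pos: [423.6, 347.4, 123.5]
tcp_rot: [-1.481, 1.137, -0.929]
force: [-0.2, 0.4, -0.7]
width: -0.002
```

Run:
```python
from look import *; import pickle
look()
t0=pickle.load(open("c0.pkl","rb")); 
for nm in("top","scene"):
    c=vision.camera(nm); a=t0[nm]["image"]; b=c["image"]
    def cen(im,f,box):
        H,S,V=cv2.split(cv2.cvtColor(im,cv2.COLOR_BGR2HSV)); m=f(H.astype(int),S,V); x0,y0,x1,y1=box; ys,xs=np.nonzero(m[y0:y1,x0:x1]); return (xs.mean()+x0).round(1),(ys.mean()+y0).round(1),len(xs)
    bx=(255,150,430,272) if nm=="top" else (170,130,390,300)
    for l,f in(("green",lambda H,S,V:(H>45)&(H<75)&(S>150)),("red",lambda H,S,V:((H<6)|(H>174))&(S>150)),("jar",lambda H,S,V:V<60)):
        bb=bx if l!="jar" else ((330,235,368,262) if nm=="top" else (295,175,320,200)); print(nm,l,cen(a,f,bb),cen(b,f,bb))
# trough walls in scene: bright-grey pixels under the plate, before/after lower boundary
c=vision.camera("scene"); d=t0["scene"]
for im in(d["image"],c["image"]):
    e=cv2.cvtColor(im,cv2.COLOR_BGR2HSV)[:,:,2]; print([int(v) for v in e[350:372:2,372]],[int(v) for v in e[346,360:384:2]])
```

```text
31.175 [423.6 347.4 123.5] [-0.2  0.4 -0.7] -0.002
top [197 199] [227 254] (array([555.4, 381.5]), array([169.5,  59.1]), np.float64(0.267))
scene [366 293] [425 358] (array([555.2, 386.3]), array([175. ,  66.6]), np.float64(0.263))
top green (np.float64(281.0), np.float64(188.0), 965) (np.float64(281.0), np.float64(188.0), 969)
top red (np.float64(406.1), np.float64(197.9), 722) (np.float64(406.1), np.float64(197.9), 721)
top jar (np.float64(348.5), np.float64(249.0), 256) (np.float64(348.6), np.float64(249.2), 251)
scene green (np.float64(296.0), np.float64(261.1), 2064) (np.float64(296.1), np.float64(261.1), 2063)
scene red (np.float64(223.3), np.float64(188.3), 765) (np.float64(223.4), np.float64(188.3), 767)
scene jar (np.float64(305.6), np.float64(184.2), 218) (np.float64(305.5), np.float64(184.1), 211)
[106, 105, 106, 105, 106, 104, 155, 169, 165, 169, 166] [174, 178, 173, 176, 121, 106, 105, 114, 179, 200, 129, 94]
[110, 110, 109, 109, 108, 108, 105, 105, 115, 174, 172] [180, 184, 178, 171, 88, 70, 85, 87, 86, 86, 85, 85]
```

```bash
ls pics | grep scene_
python3 - <<'E'
from h import *; import pickle,glob
c=pickle.load(open("c0.pkl","rb"))["scene"]
b=corners(np.array([558.2,382.3]),.262,150,46)
print("bottom corners px",proj(c,np.c_[b,[0]*4]).round(),"rim",proj(c,np.c_[b,[55]*4]).round())
fs=["pics/scene0.png"]+sorted(glob.glob("pics/scene_*.png"))
for f in fs:
    im=cv2.imread(f); print(f,"col372",[tuple(int(x) for x in im[r,372]) for r in range(352,374,3)])
    print("   row346",[int(v) for v in im[346,384:412:2].mean(1)],"row325",[int(v) for v in im[325,396:424:2].mean(1)])
E
```

```text
scene_26.9.png
scene_27.6.png
scene_29.1.png
scene_30.1.png
scene_31.2.png
bottom corners px [[400. 312.]
 [418. 321.]
 [385. 369.]
 [366. 358.]] rim [[402. 296.]
 [421. 305.]
 [387. 354.]
 [367. 343.]]
pics/scene0.png col372 [(90, 101, 105), (91, 102, 106), (91, 102, 106), (104, 113, 116), (152, 165, 169), (153, 166, 168), (151, 165, 166), (156, 169, 172)]
   row346 [134, 163, 113, 156, 192, 91, 88, 88, 87, 169, 164, 164, 163, 163] row325 [90, 117, 155, 102, 89, 215, 113, 87, 88, 88, 144, 168, 172, 170]
pics/scene_26.9.png col372 [(94, 105, 109), (94, 105, 109), (95, 105, 110), (108, 118, 121), (158, 173, 176), (158, 172, 175), (157, 171, 172), (161, 175, 178)]
   row346 [83, 82, 84, 83, 85, 83, 74, 90, 91, 107, 102, 167, 169, 169] row325 [85, 84, 84, 85, 84, 86, 83, 77, 87, 91, 99, 106, 173, 176]
pics/scene_27.6.png col372 [(94, 105, 110), (93, 105, 109), (95, 105, 110), (108, 118, 120), (158, 172, 175), (159, 173, 175), (157, 171, 172), (161, 175, 177)]
   row346 [83, 82, 83, 83, 84, 83, 74, 89, 91, 108, 102, 167, 168, 169] row325 [84, 84, 85, 86, 85, 86, 84, 77, 87, 90, 99, 104, 
[... 206 characters left out ...]
76, 90, 92, 109, 104, 168, 170, 171] row325 [85, 86, 85, 86, 86, 86, 84, 77, 87, 91, 100, 106, 176, 178]
pics/scene_30.1.png col372 [(95, 106, 110), (96, 107, 111), (95, 107, 110), (96, 106, 108), (96, 105, 106), (160, 174, 177), (158, 172, 174), (162, 176, 179)]
   row346 [85, 83, 85, 84, 85, 83, 76, 90, 93, 108, 104, 169, 169, 171] row325 [85, 86, 86, 86, 87, 86, 85, 76, 88, 92, 97, 105, 176, 177]
pics/scene_31.2.png col372 [(95, 106, 111), (93, 104, 108), (93, 104, 109), (96, 105, 107), (94, 103, 105), (143, 156, 159), (156, 171, 172), (160, 174, 177)]
   row346 [84, 82, 83, 83, 83, 82, 65, 89, 91, 107, 102, 166, 168, 169] row325 [84, 84, 84, 84, 85, 85, 84, 75, 86, 90, 96, 105, 173, 176]
```

```bash
python3 -c "
from bench import bot; print(bot.hand_in())"
```

```text
the job is handed in; nothing more can be done
None
```

The cover plate is on the trough and the job is handed in at about 31 s of the 58 s allowed; the hand-in gave no verdict.

- **What I did:** I gripped the plate across its width near its back end and slid it round the left of the jar. I let go with about 44 mm out over the front edge and the plate turned about 25°. I then took that end from the front with the tool horizontal, lifted it, and laid it on the rim about 10 mm short. Last, I pushed it home with the shut fingertips.
- **Plate position:** the final top view puts it at (555.4, 381.5) mm, yaw 0.267. Against the trough as the wrist camera measured it, (558.2, 382.3) and 0.262, that is about 3 mm short lengthwise, under 1 mm off crosswise and 0.005 rad off in angle.
- **A disagreement:** the top camera placed the trough about 3.5 mm nearer the robot than the wrist camera did. By its figures the plate is about 1 mm past centre. Both readings are well within the limits.
- **Everything else:** the rack, box and jar show no shift in before-and-after pictures. The trough's walls did not move either; the only change beside it was the plate's shadow. I did not re-measure the bottle, but the arm never went near it.
- **Light contact:** while opening for the release, the gripper leaned on something, probably the bench, with about 10 N. That is below the 40 N limit, and it stopped when I raised the arm.

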